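Clean the display case track with the fan off

ROBOT

A 7-joint arm with a two-finger parallel gripper is mounted at the origin on the work surface. World frame = base frame: x ahead of the robot, y to its left, z up, the work surface at z = 0. Lengths are in m, angles in rad, forces in N, time in s.
With the tool pointing down it reaches from about 0.425 to 1.025 m from the base axis. Payload 3.6 kg.
Tool frame: the origin (TCP) lies on the mounting face of the last link; the fingertips stand 173 mm ahead of it and the grasp point (between the pads) lies 155 mm ahead of it; y points along the fingers, z is the direction in which the jaws open and shut, and the axes are right-handed (so a half turn about y gives the same grasp; the last joint's range is limited). The gripper opens to 85 mm and grips with 20 to 120 N. Pads are 22 mm wide; open, the fingers measure 114 mm over their backs; the gripper's body (76 mm by 85 mm) begins 54 mm behind the grasp point. The pads swing forward as they close: fully open they stand 13 mm farther back than shut.
Start: joints at [1.03, 0.591, 0.048, 1.609, -0.033, 0.943, -0.034], TCP at [0.314, -0.654, 0.405] pointing down, gripper open.
Joint ranges: [-2.69, 2.69], [-0.47, 2.24], [-1.27, 1.36], [0.19, 2.51], [-1.53, 4.68], [0.08, 2.07], [-3.09, 3.09]. Speed limits (rad/s): [2.57, 2.57, 3.14, 3.14, 3.14, 3.14, 3.14].

INTERFACE

Orientations are given as [roll, pitch, yaw] about the fixed x, y, z axes, in that order (R = Rz(yaw) Ry(pitch) Rx(roll)).
In Python, from station import bot, grab_frame, get_calibration gives the robot as it stands.
- The arm moves only by the tool drive_tool, never from a script. Its argument "series" is a list of rows, each a list of 3 entries, a list of its own where there are three numbers: the closure, from 0 (fully open) to 1 (shut), then the shift along the tool's x, y, z in m, then the turn about the tool's y in degrees. A call has 1 to 10 rows; each row shifts and turns the commanded pose from where the row before left it, along the tool's axes as they then stand; what a row does not reach is not made up. A row lasts 1/10 s, in which the tool goes at most 50 mm and 8.59 degrees, less where a joint would pass 70% of its speed; a pose out of reach is approached as far as the arm can. A call with a gripper value outside its range is refused whole. The fingers move at their own pace and stop on an object; "grip_force" is the grip in N (left out, the last holds). Time passes only in rows, so rows that do not move let the fingers close. It gives the time, the measured TCP pose, the force and the opening at its end, in the units of the state.
- bot.observe(): the state, without advancing time (a new reading comes with each control period).
- grab_frame(name): name is "side" or "top" or "wrist"; returns (picture, depth): 480x640x3 uint8, red, green, blue; 480x640 float32, m along the optical axis (not along the pixel's ray), 0 where there is no reading.
- get_calibration(name): a dict with "fx", "fy", "cx", "cy" (pixels), "view" (4x4, takes a point from world to camera coordinates). Camera axes: x right, y up, looking along -z (the intrinsics and any distortion apply to the point x, -y, -z); pixel columns grow to the right and rows downward; lengths in m; the calibration is good to about 2 mm. The wrist camera is an equidistant fisheye: a pixel r from the principal point sees the ray r / f radians off the axis. A picture is of the moment at which its call begins: read the wrist's pose just before it. get_calibration takes no time and is no camera call; for the wrist camera it gives the pose at the moment of the call.
- bot.finish_job(): hands the job in, once; it reports no verdict.
The state is a dict: "clock": time; "joint_pos": joint angles; "qd": joint speeds; "effort": joint torques, N m; "tool_pos": TCP position; "eef_rot": TCP orientation; "force": force on the tool from outside, world axes, zero at the start; "torque": the same for the moment, N m; "opening": opening from 0.0 (shut) to 1.0 (fully open).
Only numpy, scipy, OpenCV 4.12 (cv2) and the standard library are available. Lean on these libraries where they do the work, as an engineer would, in place of code of your own. Each camera call takes 0.05 s, during which the arm holds its last target.

TASK

Flip the blue fan switch off (bat over to the red dot), then take the red-handled track cleaner from its stand and run its tip slowly, at about 5 cm a second, down inside the cold case's panel track from the blue-dot end all the way to the other end. Hang the cleaner back upright on its stand and let go, then flip the fan switch on again (bat to the green dot). Leave the yellow lamp switch, the teacup, the bottle and the jar alone.

Things in the scene. Friction and masses are not known exactly. Their poses are not given: they have to be found in the camera images.
- fan_bat (a joint): toggle bat of the fan switch (rad): 0 = on, leaning 0.45 rad from upright to the green dot (the box's +y side); 0.9 = off, leaning as far to the red dot (the box's -y side). A spring snaps it away from the upright centre (0.45) to either stop; about 4 N sideways near its tip starts it moving. It is on at the start. Steel bat 8 mm thick with a 12 mm thick blue cap over the upper part, 44 mm long, pivoting about the box's x axis at the centre of the box's top face
- fan_tip (a point): top end of the blue-capped fan bat, 44 mm from its pivot
- fan_box: fan switch box, fixed to the counter: grey, 64 x 64 mm, 45 mm high, with a blue cover plate on top, a green dot at its +y edge and a red dot at its -y edge; origin at the centre of the underside. It stands about 0.13 m nearer to or farther from the robot than the lamp box: places swap
- lamp_bat (a joint): toggle bat of the lamp switch, same size and meaning as fan_bat, with a yellow cap; on at the start, to be left on
- lamp_box: lamp switch box, fixed, same as the fan box but with a yellow cover plate; origin at the centre of the underside
- case: cold display case, fixed: steel base 260 (x) x 320 (y) mm, 50 mm high, origin at the centre of its underside. A glass hood stands on its rear part from x = -20 mm to +122 mm and y = -150 to +150 mm, its top 156 mm above the counter. In front of the hood, along x = -95 mm, the track is let into the base: an open groove along y, 16 mm wide, 12 mm deep (floor 38 mm, lips 50 mm above the counter), black floor, with closed ends at y = +105 mm (blue dot beside it) and y = -105 mm
- track_start (a point): point in the mouth of the track (lip height, mid width), 10 mm inside its blue-dot end (+y end of the case)
- track_end (a point): point in the mouth of the track (lip height, mid width), 10 mm inside its other end (-y end)
- cleaner: track cleaner, loose, about 120 g: upright tool with its tip down. Origin at the very tip, z up along the tool: round steel shaft 8 mm thick from 0 to 70 mm with a rounded white tip, square black collar 46 x 46 mm from 70 to 78 mm, square red handle 22 x 22 mm from 78 to 143 mm (sides along its x and y). At the start it hangs by its collar on the stand, tip 20 mm above the counter
- cleaner_tip (a point): very tip of the track cleaner (lowest point)
- cleaner_grip (a point): middle of the cleaner's red handle, 113 mm above its tip: where to grip it
- stand: wooden stand of the cleaner, fixed, origin at the centre of the underside: 10 mm base plate and two upright cheeks, tops 90 mm above the counter, each 60 mm long in x and 20 mm thick, with a 20 mm wide slot between them (y = -10 to +10 mm) that is open above and at both x ends. The shaft goes down into the slot at its middle and the collar rests flat on the cheeks
- teacup: bystander: blue ceramic cup, 72 mm across, 80 mm high; origin at the centre of its underside
- bottle: bystander: standing green glass bottle, 56 mm across, 150 mm high; origin at the centre of its underside
- jar: bystander: amber glass jar with black cap, 60 mm across, 80 mm high; origin at the centre of its underside
Not all that is in view belongs to the job. Leave any purple look-alike of the fan_box alone.

How it is judged:
On the way, in this order (a step that is already met when the one before it is completed fails the run):
1. the fan is switched off: blue-capped bat over to the red dot (value of joint fan_bat above 0.8 rad), for 0.2 s.
2. with the fan off, the cleaner's tip is down in the track, at the blue-dot end of the track (value of joint fan_bat above 0.8 rad and x of cleaner_tip in the frame of case between -0.104 and -0.086 m and z of cleaner_tip in the frame of case between 0.03 and 0.0465 m and y of cleaner_tip in the frame of case between 0.075 and 0.105 m), for 0.1 s.
3. with the fan off, the cleaner's tip is down in the track, through the second fifth (value of joint fan_bat above 0.8 rad and x of cleaner_tip in the frame of case between -0.104 and -0.086 m and z of cleaner_tip in the frame of case between 0.03 and 0.0465 m and y of cleaner_tip in the frame of case between 0.025 and 0.075 m), for 0.1 s.
4. with the fan off, the cleaner's tip is down in the track, through the middle (value of joint fan_bat above 0.8 rad and x of cleaner_tip in the frame of case between -0.104 and -0.086 m and z of cleaner_tip in the frame of case between 0.03 and 0.0465 m and y of cleaner_tip in the frame of case between -0.025 and 0.025 m), for 0.1 s.
5. with the fan off, the cleaner's tip is down in the track, through the fourth fifth (value of joint fan_bat above 0.8 rad and x of cleaner_tip in the frame of case between -0.104 and -0.086 m and z of cleaner_tip in the frame of case between 0.03 and 0.0465 m and y of cleaner_tip in the frame of case between -0.075 and -0.025 m), for 0.1 s.
6. with the fan off, the cleaner's tip is down in the track, at the other end of the track (value of joint fan_bat above 0.8 rad and x of cleaner_tip in the frame of case between -0.104 and -0.086 m and z of cleaner_tip in the frame of case between 0.03 and 0.0465 m and y of cleaner_tip in the frame of case between -0.105 and -0.075 m), for 0.1 s.
7. the cleaner hangs upright on its stand again, let go, fan still off (value of joint fan_bat above 0.8 rad and x of cleaner in the frame of stand between -0.022 and 0.022 m and y of cleaner in the frame of stand between -0.009 and 0.009 m and z of cleaner in the frame of stand between 0.016 and 0.024 m and angle between cleaner's own z axis and vertical below 0.1 rad and linear speed of cleaner below 0.02 m/s and contact force between the fingers and cleaner below 0.1 N), for 0.2 s.
8. the fan is switched on again: blue-capped bat over to the green dot (value of joint fan_bat below 0.1 rad), for 0.2 s.
At the end, for the whole second after the job is handed in: Fan and lamp bats both on (below 0.1 rad); cleaner hanging in its stand slot, released, at rest, upright within 0.1 rad, tip 16 to 24 mm above the counter, within 22 mm lengthwise and 9 mm crosswise of the slot's middle; teacup, bottle and jar upright within 30 mm of their start (value of joint each of fan_bat, lamp_bat below 0.1 rad and x of cleaner in the frame of stand between -0.022 and 0.022 m and y of cleaner in the frame of stand between -0.009 and 0.009 m and z of cleaner in the frame of stand between 0.016 and 0.024 m and angle between cleaner's own z axis and vertical below 0.1 rad and linear speed of cleaner below 0.02 m/s and contact force between the fingers and cleaner below 0.1 N and distance of each of teacup, bottle, jar from where it was at the start of the episode below 0.03 m and angle between each of teacup, bottle, jar's own z axis and vertical below 0.2 rad); the robot touches nothing.
It fails at once if the cleaner is in the track while the fan is not off (not (value of joint fan_bat above 0.75 rad) and (x of cleaner_tip in the frame of case between -0.104 and -0.086 m and z of cleaner_tip in the frame of case between 0.03 and 0.0465 m and y of cleaner_tip in the frame of case between -0.11 and 0.11 m)).
It fails at once if the cleaner moves faster than 0.12 m/s while in the track ((x of cleaner_tip in the frame of case between -0.104 and -0.086 m and z of cleaner_tip in the frame of case between 0.03 and 0.0465 m and y of cleaner_tip in the frame of case between -0.11 and 0.11 m) and linear speed of cleaner above 0.12 m/s).
It fails at once if the lamp switch is flipped (value of joint lamp_bat above 0.45 rad).
It fails at once if a bystander is shoved more than 30 mm or tipped (distance of any of teacup, bottle, jar from where it was at the start of the episode above 0.03 m or angle between any of teacup, bottle, jar's own z axis and vertical above 0.3 rad).
It also fails if it takes over 72 s, if anything falls off the work surface, if the arm or the gripper's body presses on something with over 40 N, if the wrist force passes 120 N, or if a joint passes its speed limit or range.

## Working session

There is one attempt and no reset: what is moved stays moved. The work goes in short steps, Python scripts to look and compute and a tool call to move; the robot and the scene stay as the last step left them, time stands still between calls to the robot, and variables do not carry over. Pictures are saved under pics/ and viewed, and the job is handed in when it is done.

Besides the shell and the picture viewer there is one more tool, called after ">>>" in YAML: its name, and indented under it one key for each argument. drive_tool: Moves the arm, as the interface text tells. Its arguments: {"type":"object","properties":{"series":{"type":"array","items":{"type":"array"}},"grip_force":{"type":"number"}},"required":["series"]}

```bash
mkdir -p pics; ls; cat > h.py <<'E'
import numpy as np, cv2
from station import bot, grab_frame, get_calibration
from scipy.spatial.transform import Rotation as Rn
E
python3 - <<'E'
from h import *
s=bot.observe(); print(s)
for n in ("side","top","wrist"):
    c=get_calibration(n); print(n,c)
    p,d=grab_frame(n); cv2.imwrite(f"pics/{n}0.png",p[:,:,::-1]); np.savez(f"{n}0.npz",p=p,d=d,**{k:np.array(v) for k,v in c.items() if k in("fx","fy","cx","cy","view")})
E
```

```text
pics
{'clock': 0.0, 'joint_pos': array([ 1.02952169,  0.59211682,  0.04830246,  1.60984539, -0.03332301,
        0.94269656, -0.03370282]), 'qd': array([-0.00169615, -0.00167104,  0.00190364,  0.00016342,  0.0009365 ,
       -0.00079735,  0.00130087]), 'effort': array([-7.50530453e-04, -5.48689127e+01,  1.54619079e+00, -1.98127055e+01,
        9.24471882e-03,  8.86132446e-03,  1.84179072e-05]), 'tool_pos': array([ 0.31372969, -0.6531094 ,  0.40353359]), 'eef_rot': array([-1.57305456e+00, -1.10350689e-04, -2.69375650e+00]), 'force': array([ 0.0623085 , -0.06919185,  0.37652246]), 'torque': array([ 0.02197336, -0.02026459, -0.02418736]), 'opening': 0.9984631839487069}
side {'fx': 591.7638123442392, 'fy': 591.7638123442392, 'cx': 316.48359600801064, 'cy': 241.69588418289578, 'view': array([[-0.80653314, -0.5911285 ,  0.00844964,  0.44157867],
       [ 0.40610881, -0.54359318,  0.73456252, -0.27404365],
       [-0.42962767,  0.59588049,  0.6784884 , -1.34348974],
       [ 0.        ,  0.        ,  0.        ,  1.        ]])}
top {'fx': 599.871776115272, 'fy': 599.871776115272, 'cx': 312.4976302855175, 'cy': 229.4316319490135, 'view': array([[-0.01829421, -0.99982215, -0.00458203,  0.04513307],
       [ 0.99438744, -0.01867202,  0.10413916, -0.54135606],
       [-0.1042062 , -0.00265117,  0.99455218, -1.31494464],
       [ 0.        ,  0.        ,  0.        ,  1.        ]])}
wrist {'fx': 371.64829954431775, 'fy': 371.64829954431775, 'cx': 321.8419325295359, 'cy': 239.2076613976357, 'view': array([[ 0.43292729, -0.9014266 , -0.0020139 , -0.72377632],
       [ 0.86797918,  0.4174644 , -0.26895281,  0.03577739],
       [ 0.24328195,  0.11468899,  0.96315125, -0.37864438],
       [ 0.        ,  0.        ,  0.        ,  1.        ]])}
```

View pics/top0.png

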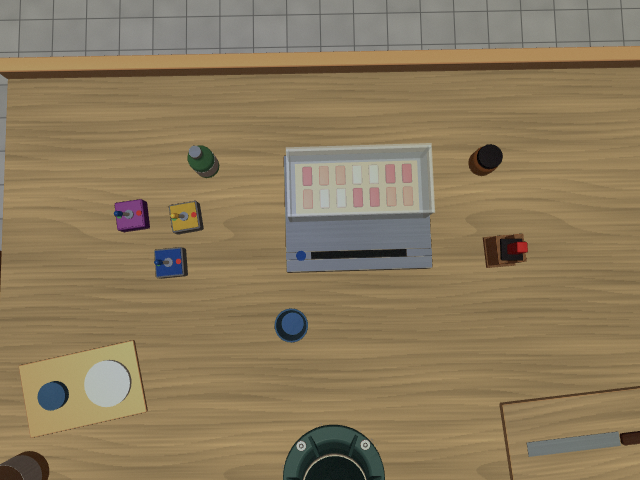

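View pics/side0.png

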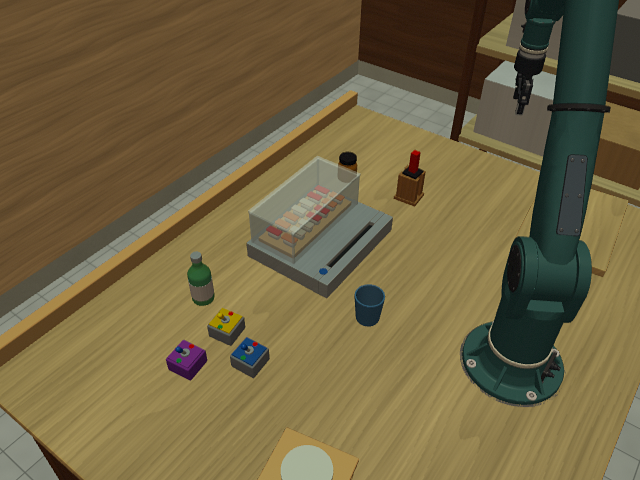

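View pics/wrist0.png

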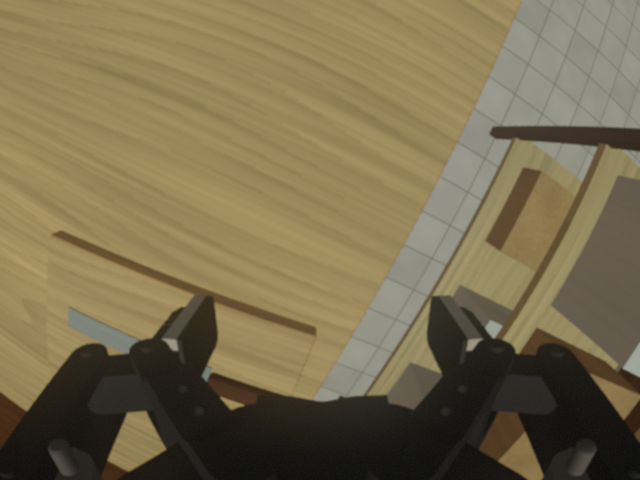

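The top view shows the blue fan box at (170,262) with its bat leaning left (+y). The lamp box is at (185,217), the purple look-alike at (130,215), the track from (301,255) to (407,253), and the cleaner and stand at about (510,250). Next I measure them.

```bash
cat >> h.py <<'E'
def ray(c,u,v,fish=False):
    V=np.array(c["view"]);R=V[:3,:3];t=V[:3,3]
    x=(u-float(c["cx"]))/float(c["fx"]);y=(v-float(c["cy"]))/float(c["fy"])
    if fish:
        r=np.hypot(x,y); k=np.sin(r)/max(r,1e-9); d=np.array([x*k,-y*k,-np.cos(r)])
    else: d=np.array([x,-y,-1.])
    return -R.T@t, R.T@d
def onz(c,u,v,z,fish=False):
    o,d=ray(c,u,v,fish); return o+d*(z-o[2])/d[2]
def proj(c,P,fish=False):
    V=np.array(c["view"]);q=V[:3,:3]@np.array(P)+V[:3,3]; q=np.array([q[0],-q[1],-q[2]])
    if fish:
        th=np.arctan2(np.hypot(q[0],q[1]),q[2]);k=th/max(np.hypot(q[0],q[1]),1e-9)
        return c["cx"]+c["fx"]*q[0]*k,c["cy"]+c["fy"]*q[1]*k
    return c["cx"]+c["fx"]*q[0]/q[2],c["cy"]+c["fy"]*q[1]/q[2]
def comps(p,lo,hi,amin=15):
    hsv=cv2.cvtColor(p,cv2.COLOR_RGB2HSV); m=cv2.inRange(hsv,np.array(lo),np.array(hi))
    n,l,st,ce=cv2.connectedComponentsWithStats(m)
    return [(st[i],ce[i],(l==i).astype(np.uint8)) for i in range(1,n) if st[i][4]>=amin]
E
python3 - <<'E'
from h import *
for n in("top","side"):
    p=np.load(n+"0.npz")["p"]; c=get_calibration(n)
    for nm,lo,hi in [("blue",(100,130,70),(115,255,255)),("yel",(22,170,120),(32,255,255)),("red",(0,190,120),(6,255,255)),("green",(45,100,60),(85,255,255)),("black",(0,0,0),(180,255,30)),("purple",(135,100,60),(155,255,255))]:
        for st,ce,m in comps(p,lo,hi,8):
            cs,_=cv2.findContours(m,cv2.RETR_EXTERNAL,cv2.CHAIN_APPROX_NONE); r=cv2.minAreaRect(max(cs,key=len))
            print(n,nm,st.tolist(),ce.round(1),np.round(r[0],1),np.round(r[1],1),round(r[2],1), onz(c,*ce,.047).round(3))
E
python3 - <<'E'
import cv2
a=cv2.imread('pics/top0.png');b=cv2.imread('pics/side0.png')
cv2.imwrite('pics/zt.png',cv2.resize(a[180:300,100:260],None,fx=5,fy=5,interpolation=cv2.INTER_CUBIC))
cv2.imwrite('pics/zs.png',cv2.resize(a[200:290,440:560],None,fx=6,fy=6,interpolation=cv2.INTER_CUBIC))
E
```

```text
top blue [114, 211, 5, 5, 19] [115.8 213. ] [116. 213.] [4. 4.] 90.0 [0.585 0.471 0.047]
top blue [154, 249, 28, 27, 520] [168. 262.] [167.7 262.1] [25.  27.2] 84.3 [0.474 0.354 0.047]
top blue [296, 251, 10, 10, 75] [300.6 255.4] [300.8 255.3] [8.5 9.2] 45.0 [0.483 0.062 0.047]
top blue [278, 310, 8, 6, 8] [281.5 312.2] [281.3 312.3] [0.8 8.6] 56.3 [0.36  0.106 0.047]
top blue [282, 313, 22, 22, 367] [292.1 323.2] [292.2 323.2] [20.5 21.2] 45.0 [0.336 0.083 0.047]
top blue [47, 385, 6, 6, 10] [ 49.2 387.5] [ 49.4 387.1] [4.9 4.1] 76.0 [0.209 0.608 0.047]
top blue [52, 387, 13, 16, 63] [ 57.6 393.5] [ 56.4 393.3] [ 9.8 15.6] 36.9 [0.196 0.59  0.047]
top blue [41, 393, 3, 4, 8] [ 42.  394.6] [ 42.  394.5] [3. 2.] 90.0 [0.194 0.623 0.047]
top blue [49, 394, 3, 8, 10] [ 49.8 397.3] [ 50.  397.5] [2. 7.] 0.0 [0.188 0.606 0.047]
top blue [40, 397, 7, 4, 8] [ 43.1 398.5] [ 43.1 398.7] [1.3 6.7] 63.4 [0.186 0.621 0.047]
top blue [48, 401, 4, 5, 8] [ 49.5 403.2] [ 49.8 402.8] [2.1 4.2] 45.0 [0.176 0.607 0.047]
top yel [189, 203, 7, 8, 22] [191.9 206.8] [191.4 206.6] [6.3 5.8] 76.0 [0.596 0.3
[... 6723 characters left out ...]
047]
side black [559, 317, 16, 12, 29] [566.2 321. ] [565.5 321. ] [ 4.8 18.6] 57.5 [-0.062 -0.148  0.047]
side black [491, 327, 13, 29, 36] [493.7 339.5] [495.  341.9] [30.1  6.3] 70.3 [0.051 0.003 0.047]
side black [541, 353, 8, 8, 13] [544.8 356.6] [544.7 356.7] [1.3 9.9] 49.4 [-0.058 -0.02   0.047]
side black [523, 363, 10, 1, 10] [527.5 363. ] [527.5 363. ] [9. 0.] 180.0 [-0.034  0.019  0.047]
side black [549, 366, 10, 5, 27] [553.4 367.8] [553.5 368. ] [4. 9.] 90.0 [-0.084 -0.003  0.047]
side black [541, 373, 13, 8, 39] [544.7 375.8] [546.4 375.3] [ 6.8 11.8] 74.7 [-0.076  0.028  0.047]
side purple [166, 340, 39, 32, 528] [185.6 356.3] [185.  355.3] [24.8 32.8] 40.6 [0.574 0.448 0.047]
```

View pics/zt.png

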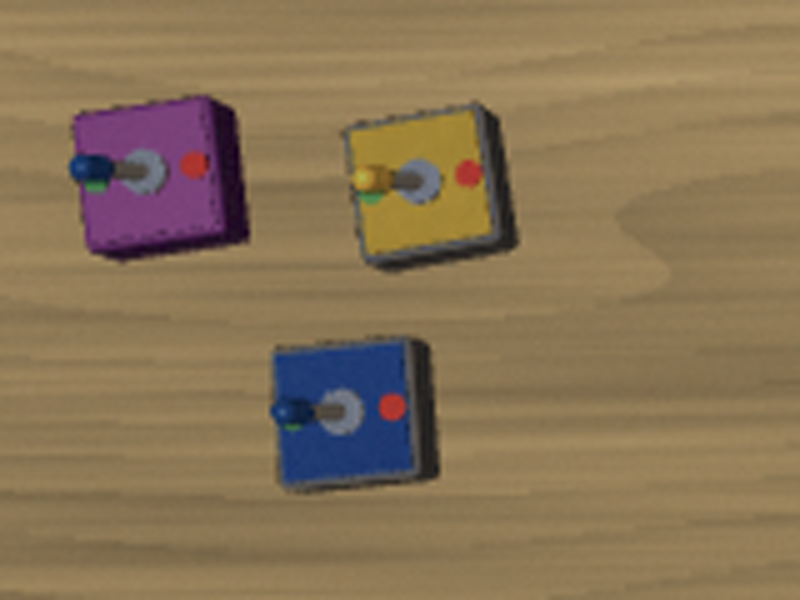

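View pics/zs.png

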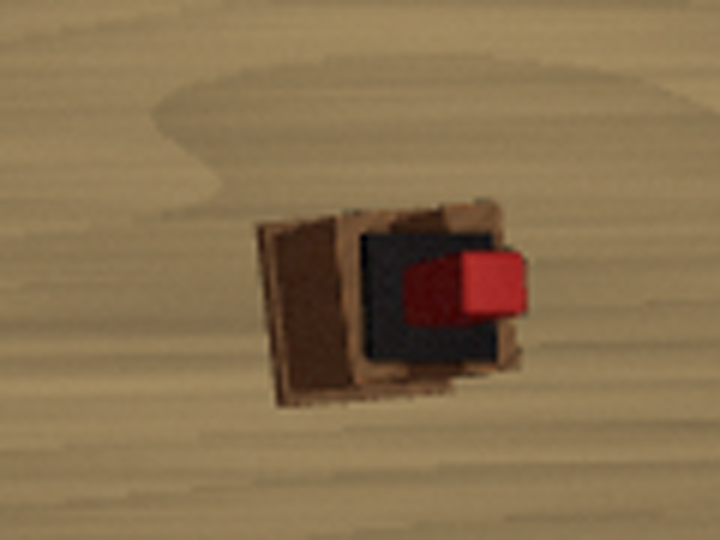

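```bash
python3 - <<'E'
from h import *
for n in("top","side","wrist"):
    c=get_calibration(n); V=np.array(c["view"]); print(n,(-V[:3,:3].T@V[:3,3]).round(3))
a=cv2.imread('pics/top0.png');b=cv2.imread('pics/side0.png')
cv2.imwrite('pics/zc.png',cv2.resize(a[135:285,275:445],None,fx=4.5,fy=4,interpolation=cv2.INTER_CUBIC))
E
```

```text
top [0.402 0.032 1.364]
side [-0.11   0.913  1.109]
wrist [ 0.374 -0.624  0.373]
```

View pics/zc.png

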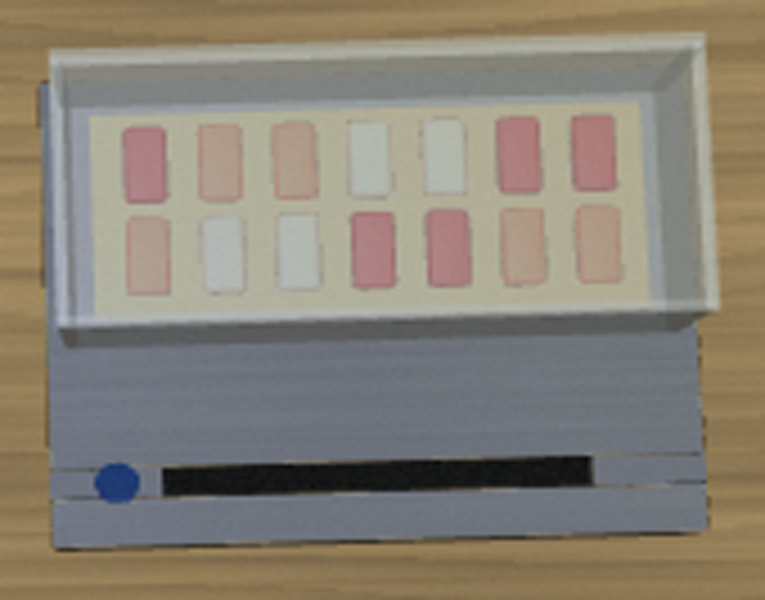

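>>> drive_tool:
  series:
    - [0.5, [0, 0, 0], -8]
    - [1, [0, 0, 0], -8]
    - [1, [0, 0, 0], -8]
    - [1, [0, 0, 0], -8]
    - [1, [0, 0, 0], -8]
    - [1, [0, 0, 0], -8]
    - [1, [0, 0, 0], -8]
    - [1, [0, 0, 0], -8]

```text
clock: 0.95
tool_pos: [0.3137, -0.6534, 0.4042]
eef_rot: [-1.571, 0.001, -1.571]
force: [-0.3, -0.7, 1.1]
opening: -0.001
```

>>> drive_tool:
  series:
    - [1, [-0.035, 0, 0.03], 0]
    - [1, [-0.035, 0, 0.03], 0]
    - [1, [-0.035, 0, 0.03], 0]
    - [1, [-0.035, 0, 0.03], 0]
    - [1, [-0.035, 0, 0.03], 0]
    - [1, [-0.035, 0, 0.025], 0]
    - [1, [0, 0, 0], 0]
    - [1, [0, 0, 0], 0]

```text
clock: 1.75
tool_pos: [0.4912, -0.443, 0.4045]
eef_rot: [-1.571, 0.0, -1.573]
force: [-0.7, -0.6, -0.3]
opening: -0.004
```

```bash
cat >> h.py <<'E'
def snap(tag,n="wrist"):
    import pickle
    c=get_calibration(n); p,d=grab_frame(n); cv2.imwrite(f"pics/{tag}.png",p[:,:,::-1]); pickle.dump((c,p,d,bot.observe()),open(tag+".pkl","wb")); return c,p,d
E
python3 -c "
from h import *
print(bot.observe()['tool_pos'],bot.observe()['joint_pos'].round(2));snap('w1')"
```

```text
[ 0.49120985 -0.44299824  0.40453073] [ 0.85  0.52 -0.27  1.75  0.17  0.89  0.51]
```

View pics/w1.png

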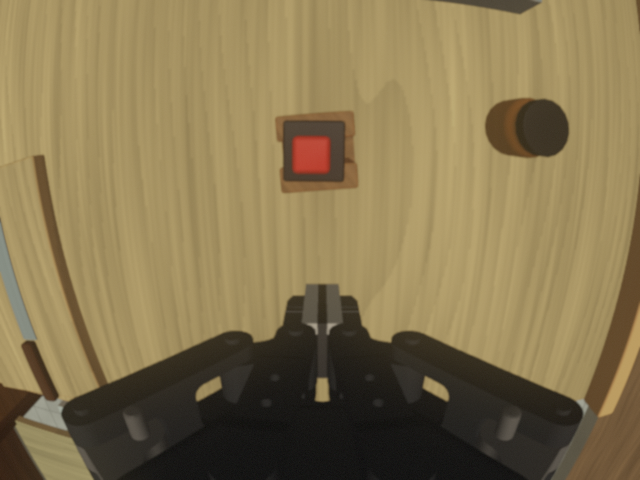

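The wrist view shows the red handle at (311,155), the collar around it, and the two cheeks of the stand turned by a few degrees.

```bash
python3 - <<'E'
from h import *
import pickle
c,p,d,s=pickle.load(open("w1.pkl","rb"))
for st,ce,m in comps(p,(0,150,90),(8,255,255),100):
    cs,_=cv2.findContours(m,cv2.RETR_EXTERNAL,cv2.CHAIN_APPROX_NONE); r=cv2.minAreaRect(max(cs,key=len)); print(st,ce,r)
    B=np.array([onz(c,*q,.163,True) for q in cv2.boxPoints(r)]); print(B.round(4),B.mean(0).round(4))
    print('cen',onz(c,*ce,.163,True).round(4), d[int(ce[1]),int(ce[0])])
cv2.imwrite('pics/w1z.png',cv2.resize(p[90:210,250:380,::-1],None,fx=5,fy=5,interpolation=cv2.INTER_CUBIC))
E
```

```text
[ 292  136   39   38 1447] [310.91292329 154.45542502] ((311.0, 154.5), (37.0, 38.0), 90.0)
[[ 0.4738 -0.3738  0.163 ]
 [ 0.4951 -0.374   0.163 ]
 [ 0.4951 -0.395   0.163 ]
 [ 0.4736 -0.3949  0.163 ]] [ 0.4844 -0.3844  0.163 ]
cen [ 0.4844 -0.3844  0.163 ] 0.20455636
```

View pics/w1z.png

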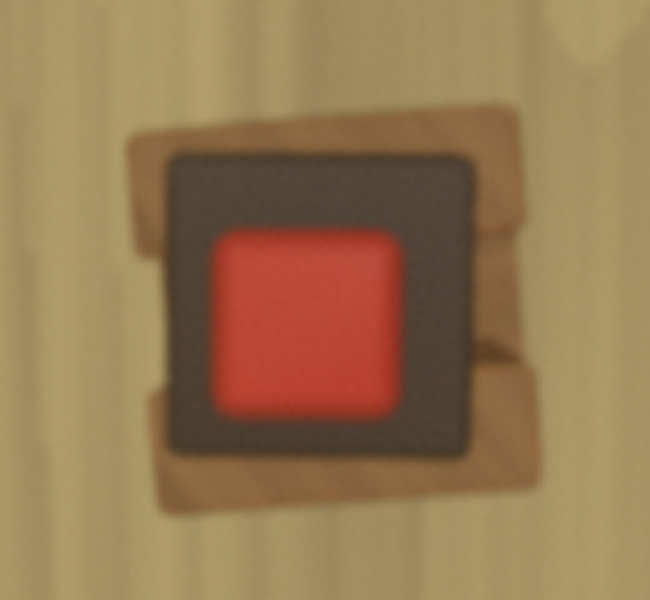

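```bash
python3 - <<'E'
from h import *
import pickle
c,p,d,s=pickle.load(open("w1.pkl","rb"))
Q=np.array([onz(c,250+u/5,90+v/5,.09,True) for u,v in [(130,132),(520,104),(540,490),(160,514)]]); print(Q.round(4),Q.mean(0).round(4))
for a,b in((0,1),(3,2)): e=Q[b]-Q[a]; print(np.degrees(np.arctan2(e[1],e[0])),np.hypot(*e[:2]))
for a,b in((3,0),(2,1)): e=Q[b]-Q[a]; print(np.degrees(np.arctan2(-e[0],e[1])),np.hypot(*e[:2]))
C=np.array([onz(c,250+u/5,90+v/5,.098,True) for u,v in [(168,155),(473,155),(468,457),(168,453)]]); print(C.mean(0),C.round(4))
E
```

```text
[[ 0.456  -0.358   0.09  ]
 [ 0.5148 -0.3541  0.09  ]
 [ 0.5183 -0.4134  0.09  ]
 [ 0.4597 -0.417   0.09  ]] [ 0.4872 -0.3857  0.09  ]
3.8185215736121205 0.05892925569505958
3.4952678077443022 0.058764282164120794
3.554842258798341 0.05911162388546408
3.3964016896306495 0.059444148246550414
[ 0.4846175  -0.38464106  0.098     ] [[ 0.4626 -0.3621  0.098 ]
 [ 0.5072 -0.3624  0.098 ]
 [ 0.5067 -0.4074  0.098 ]
 [ 0.462  -0.4066  0.098 ]]
```

>>> drive_tool:
  series:
    - [1, [-0.048, 0, 0], 0]
    - [1, [-0.048, 0, 0], 0]
    - [1, [-0.048, 0, 0], 0]
    - [1, [-0.048, 0, 0], 0]
    - [1, [-0.048, 0, 0], 0]
    - [1, [-0.048, 0, 0], 0]
    - [1, [0, 0, 0], 0]
    - [1, [0, 0, 0], 0]

```text
clock: 2.6
tool_pos: [0.4916, -0.1573, 0.4048]
eef_rot: [-1.571, -0.001, -1.577]
force: [0.5, -1.3, -0.1]
opening: 0.001
```

```bash
python3 -c "
from h import *
print(bot.observe()['tool_pos'],bot.observe()['joint_pos'].round(2));snap('w2')"
```

```text
[ 0.49157023 -0.15725767  0.40484443] [ 0.48  0.35 -0.33  2.06  0.16  0.75  0.05]
```

View pics/w2.png

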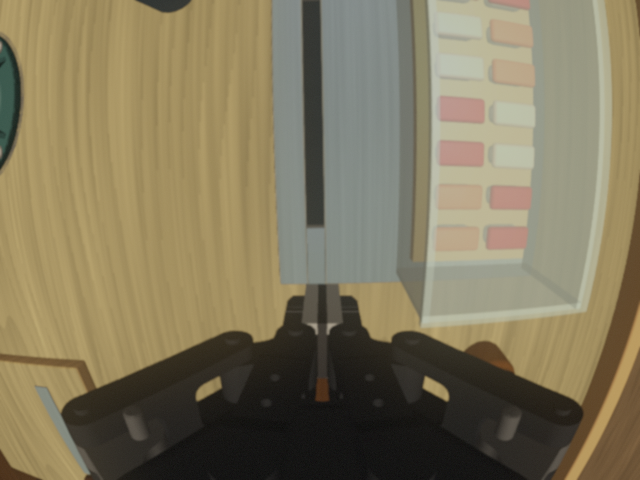

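The other end of the track is at about (315,227) in this view. I'll move on to see the blue-dot end.

>>> drive_tool:
  series:
    - [1, [-0.048, 0, 0], 0]
    - [1, [-0.048, 0, 0], 0]
    - [1, [-0.048, 0, 0], 0]
    - [1, [0, 0, 0], 0]
    - [1, [0, 0, 0], 0]

```text
clock: 3.15
tool_pos: [0.4933, -0.0138, 0.4046]
eef_rot: [-1.571, -0.001, -1.578]
force: [0.7, -1.1, -0.2]
opening: -0.0
```

```bash
python3 - <<'E'
from h import *
import pickle
print(bot.observe()['tool_pos'],bot.observe()['joint_pos'].round(2));snap('w3')
for t in("w2","w3"):
    c,p,d,s=pickle.load(open(t+".pkl","rb"))
    g=cv2.cvtColor(p,cv2.COLOR_RGB2GRAY)
    m=((g<75)).astype(np.uint8); n,l,st,ce=cv2.connectedComponentsWithStats(m)
    for i in range(1,n):
        if st[i][4]>800 and 8<st[i][2]<60: 
            print(t,st[i])
            for v in range(st[i][1],st[i][1]+st[i][3],20):
                u=np.where(l[v]==i)[0]; a=onz(c,u[0]-.5,v,.05,True);b=onz(c,u[-1]+.5,v,.05,True); print(v,u[0],u[-1],a.round(4),b.round(4),((a+b)/2).round(4))
            v=st[i][1]+st[i][3]; print('bottom',onz(c,315,v-.5,.05,True),'top',onz(c,315,st[i][1]-.5,.05,True))
    for st,ce,m in comps(p,(100,130,70),(115,255,255),60): print('blue',st,ce,onz(c,*ce,.05,True))
E
```

```text
[ 0.49325617 -0.01378655  0.40464256] [ 0.23  0.32 -0.37  2.11  0.17  0.74 -0.25]
w2 [ 303    0   21  225 3775]
0 303 318 [0.4752 0.0366 0.05  ] [0.4892 0.0363 0.05  ] [0.4822 0.0364 0.05  ]
20 303 319 [0.4752 0.0169 0.05  ] [0.4899 0.0166 0.05  ] [0.4826 0.0167 0.05  ]
40 304 319 [ 0.4761 -0.0022  0.05  ] [ 0.4898 -0.0024  0.05  ] [ 0.4829 -0.0023  0.05  ]
60 304 320 [ 0.476  -0.0206  0.05  ] [ 0.4906 -0.0208  0.05  ] [ 0.4833 -0.0207  0.05  ]
80 304 320 [ 0.4759 -0.0387  0.05  ] [ 0.4905 -0.0389  0.05  ] [ 0.4832 -0.0388  0.05  ]
100 304 320 [ 0.4758 -0.0564  0.05  ] [ 0.4904 -0.0566  0.05  ] [ 0.4831 -0.0565  0.05  ]
120 305 321 [ 0.4765 -0.074   0.05  ] [ 0.4911 -0.0741  0.05  ] [ 0.4838 -0.074   0.05  ]
140 305 321 [ 0.4763 -0.0914  0.05  ] [ 0.491  -0.0916  0.05  ] [ 0.4837 -0.0915  0.05  ]
160 306 322 [ 0.477  -0.1089  0.05  ] [ 0.4917 -0.109   0.05  ] [ 0.4844 -0.109   0.05  ]
180 306 322 [ 0.4768 -0.1265  0.05  ] [ 0.4916 -0.1266  0.05  ] [ 0.4842 -0.1265  0.05  ]
200 307 322 [ 0.4774 -0.1443  0.05  ] [ 0.4915 -0.1444  0.05  ] [ 0.4845 -0.1443  0.05  ]
220 307 322 [ 0.4771 -
[... 1782 characters left out ...]
  ] [0.1223 0.0824 0.05  ]
162 7 14 [0.1321 0.0577 0.05  ] [0.1471 0.0561 0.05  ] [0.1396 0.0569 0.05  ]
182 15 21 [0.1435 0.0334 0.05  ] [0.1563 0.0323 0.05  ] [0.1499 0.0329 0.05  ]
202 20 25 [0.1482 0.0098 0.05  ] [0.159  0.0092 0.05  ] [0.1536 0.0095 0.05  ]
222 22 27 [ 0.1464 -0.0136  0.05  ] [ 0.1573 -0.0139  0.05  ] [ 0.1518 -0.0137  0.05  ]
242 21 26 [ 0.1379 -0.0375  0.05  ] [ 0.1491 -0.0376  0.05  ] [ 0.1435 -0.0376  0.05  ]
262 17 20 [ 0.122  -0.0627  0.05  ] [ 0.1299 -0.0625  0.05  ] [ 0.1259 -0.0626  0.05  ]
bottom [ 0.48581279 -0.07289458  0.05      ] top [0.48720873 0.05069759 0.05      ]
blue [298 118  22  21 371] [308.8032345  128.21832884] [0.48198669 0.06233912 0.05      ]
```

View pics/w3.png

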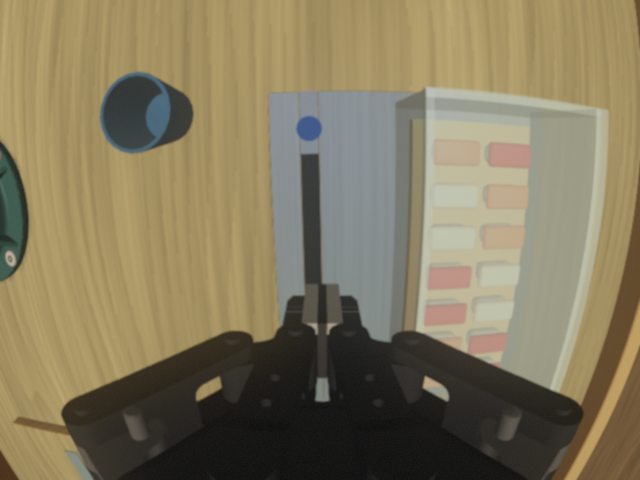

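```bash
python3 - <<'E'
from h import *
import pickle
c,p,d,s=pickle.load(open("w3.pkl","rb"))
g=cv2.cvtColor(p,cv2.COLOR_RGB2GRAY).astype(int)
print(g[145:165,310])
for v in range(160,285,20):
    row=g[v,290:335]; u=np.where(row<85)[0]+290
    a=onz(c,u[0]-.5,v,.05,True);b=onz(c,u[-1]+.5,v,.05,True); print(v,u[0],u[-1],((a+b)/2).round(4),(b-a)[0].round(4))
print(onz(c,310.5,153.5,.05,True))
# from top camera
c=get_calibration("top")
for v,u in ((254.3,310.6),(254.4,311),(252.4,406.2)): print(onz(c,u,v,.05).round(4))
for u,v in ((403,271),(287,272)):print(onz(c,u,v,.05).round(4))
E
```

```text
[139 139 140 138 139 139 140 135 115  85  64  59  59  60  61  60  61  58
  61  60]
160 302 318 [0.4827 0.0346 0.05  ] 0.0147
180 302 318 [0.4825 0.017  0.05  ] 0.0149
200 303 318 [ 0.4827 -0.0007  0.05  ] 0.0141
220 303 319 [ 0.4829 -0.0189  0.05  ] 0.0152
240 304 320 [ 0.4835 -0.0374  0.05  ] 0.0154
260 305 320 [ 0.4837 -0.0566  0.05  ] 0.0147
280 305 320 [ 0.4834 -0.0764  0.05  ] 0.015
[0.48322037 0.04027626 0.05      ]
[0.4851 0.0402 0.05  ]
[0.4848 0.0393 0.05  ]
[ 0.4853 -0.1695  0.05  ]
[ 0.4448 -0.1611  0.05  ]
[0.4473 0.0925 0.05  ]
```

>>> drive_tool:
  series:
    - [1, [-0.047, 0, -0.002], 0]
    - [1, [-0.047, 0, -0.002], 0]
    - [1, [-0.047, 0, -0.002], 0]
    - [1, [-0.047, 0, -0.002], 0]
    - [1, [-0.047, 0, -0.002], 0]
    - [1, [-0.047, 0, -0.002], 0]
    - [1, [-0.047, 0, -0.002], 0]
    - [1, [-0.047, 0, -0.002], 0]
    - [1, [-0.048, 0, 0], 0]
    - [1, [0, 0, 0], 0]

```text
clock: 4.2
tool_pos: [0.4797, 0.4167, 0.405]
eef_rot: [-1.57, 0.007, -1.573]
force: [-0.2, -0.3, 1.8]
opening: 0.004
```

```bash
python3 - <<'E'
from h import *
s=bot.observe(); print(s['tool_pos'],s['joint_pos'].round(2),s['eef_rot'])
E
```

```text
[0.47971603 0.41667385 0.40495773] [-0.49  0.51 -0.42  1.81  0.26  0.88 -1.03] [-1.57023873  0.00694601 -1.57316709]
```

>>> drive_tool:
  series:
    - [1, [0, 0.041, -0.001], 0]
    - [1, [0, 0.041, -0.001], 0]
    - [1, [0, 0.041, -0.001], 0]
    - [1, [0, 0.041, -0.001], 0]
    - [1, [0, 0, 0], 0]
    - [1, [0, 0, 0], 0]

```text
clock: 4.8
tool_pos: [0.4771, 0.4095, 0.2403]
eef_rot: [-1.571, -0.002, -1.58]
force: [0.4, 0.5, 0.6]
opening: -0.005
```

```bash
python3 - <<'E'
from h import *
snap('w4'); c,p,d=snap('t4','side')
cv2.imwrite('pics/t4z.png',cv2.resize(p[270:390,140:300,::-1],None,fx=5,fy=5,interpolation=cv2.INTER_CUBIC))
E
```

```text
(no output)
```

View pics/t4z.png

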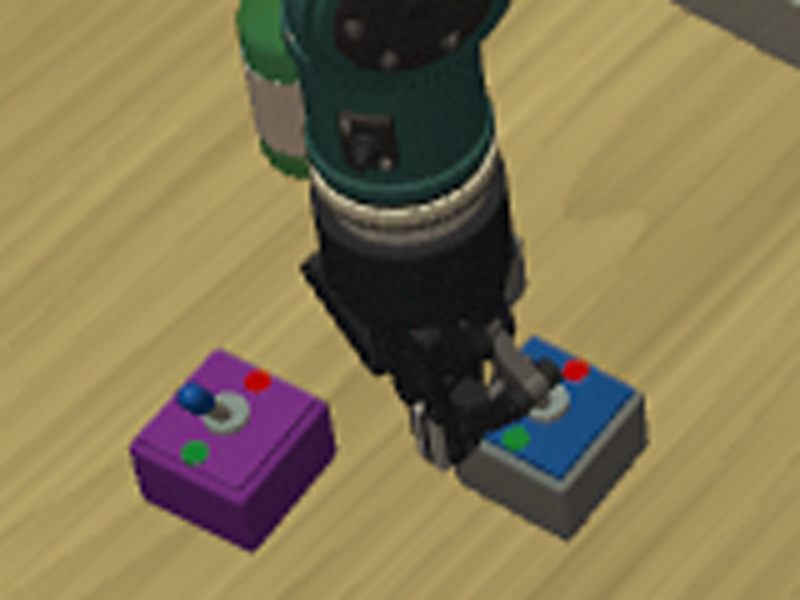

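View pics/w4.png

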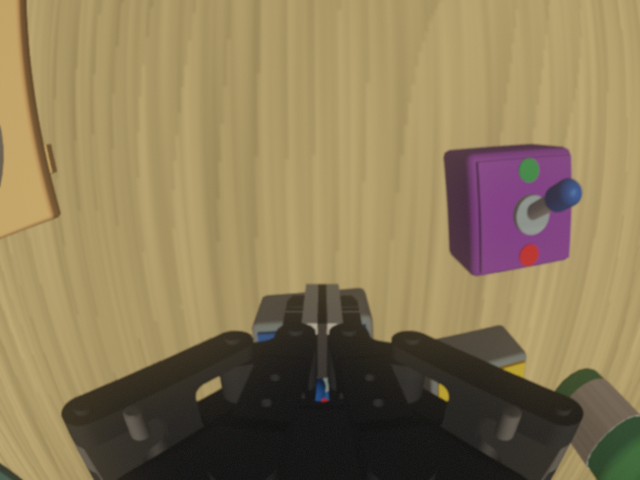

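The closed fingers stand beside the green-dot side of the blue box. Now I push toward -y.

>>> drive_tool:
  series:
    - [1, [0.01, 0, -0.001], 0]
    - [1, [0.01, 0, -0.001], 0]
    - [1, [0.01, 0, 0], 0]
    - [1, [0.01, 0, 0], 0]
    - [1, [0.01, 0, 0], 0]
    - [1, [0.002, 0, 0], 0]
    - [1, [0, 0, 0], 0]
    - [1, [0, 0, 0], 0]

```text
clock: 5.7
tool_pos: [0.4732, 0.3596, 0.2408]
eef_rot: [-1.57, 0.0, -1.577]
force: [0.7, 2.1, 1.9]
opening: 0.001
```

```bash
python3 - <<'E'
from h import *
print(bot.observe()['tool_pos'])
c,p,d=snap('t5','side')
cv2.imwrite('pics/t5z.png',cv2.resize(p[270:390,140:300,::-1],None,fx=5,fy=5,interpolation=cv2.INTER_CUBIC))
E
```

```text
[0.47317128 0.35963869 0.24084979]
```

View pics/t5z.png

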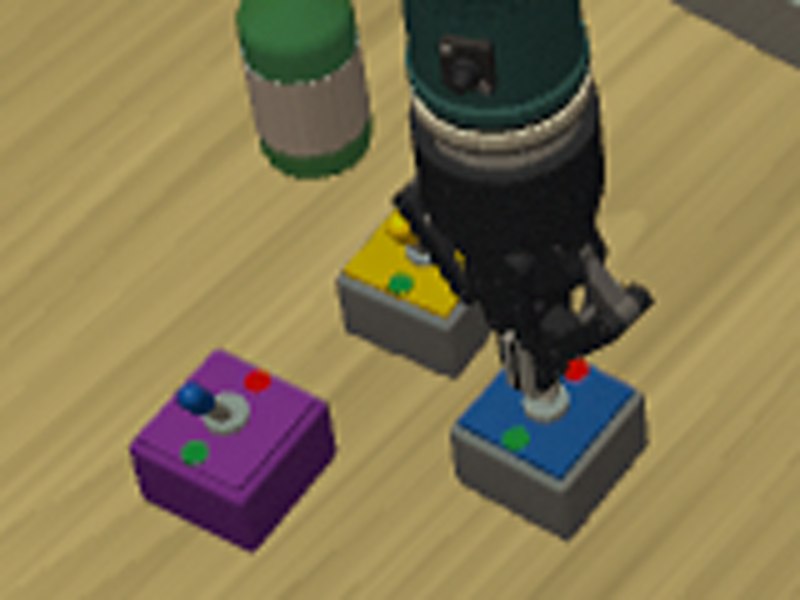

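>>> drive_tool:
  series:
    - [1, [-0.02, 0, 0], 0]
    - [1, [-0.02, -0.02, 0], 0]
    - [1, [0, -0.045, 0], 0]
    - [1, [0, -0.045, 0], 0]
    - [1, [0, -0.045, 0], 0]
    - [1, [0, 0, 0], 0]

```text
clock: 6.35
tool_pos: [0.4741, 0.4024, 0.4019]
eef_rot: [-1.563, 0.007, -1.576]
force: [-0.0, 1.0, 0.3]
opening: -0.007
```

```bash
python3 - <<'E'
from h import *
print(bot.observe()['tool_pos'])
c,p,d=snap('t6','side')
cv2.imwrite('pics/t6z.png',cv2.resize(p[270:390,140:300,::-1],None,fx=5,fy=5,interpolation=cv2.INTER_CUBIC))
E
```

```text
[0.47406976 0.40239157 0.40192028]
```

View pics/t6z.png

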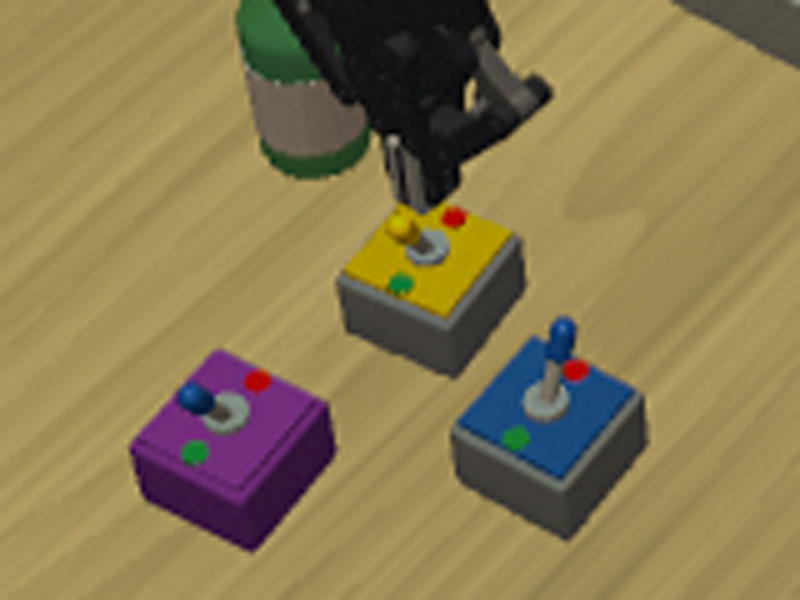

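The fan bat now leans to the red dot and the lamp is untouched. Next I cross to the cleaner and open the gripper on the way.

>>> drive_tool:
  series:
    - [1, [0.046, 0, 0], 0]
    - [0.3, [0.046, 0, 0], 0]
    - [0.3, [0.046, 0, 0], 0]
    - [0.3, [0.046, 0, 0], 0]
    - [0.3, [0.046, 0, 0], 0]
    - [0.3, [0.046, 0, 0], 0]
    - [0.3, [0.046, 0, 0], 0]
    - [0.3, [0.046, 0, 0], 0]
    - [0.3, [0.046, 0, 0], 0]
    - [0.3, [0.046, 0, 0], 0]

```text
clock: 7.4
tool_pos: [0.4696, -0.0621, 0.3941]
eef_rot: [-1.575, 0.0, -1.576]
force: [1.6, -0.6, -0.1]
opening: 0.699
```

>>> drive_tool:
  series:
    - [0.3, [0.046, 0, 0], 0]
    - [0.3, [0.046, 0, 0], 0]
    - [0.3, [0.046, 0, 0], 0]
    - [0.3, [0.046, 0, 0], 0]
    - [0.3, [0.046, 0, 0], 0]
    - [0.3, [0.046, 0, 0], 0]
    - [0.3, [0.046, 0, 0], 0]
    - [0.3, [0, 0, 0], 0]
    - [0.3, [0, 0, 0], 0]
    - [0.3, [0, 0, 0], 0]

```text
clock: 8.4
tool_pos: [0.4687, -0.3807, 0.3942]
eef_rot: [-1.574, 0.003, -1.575]
force: [0.1, 0.2, 0.5]
opening: 0.702
```

```bash
python3 - <<'E'
from h import *
print(bot.observe()['tool_pos'],bot.observe()['eef_rot'])
E
```

```text
[ 0.46870356 -0.38071668  0.39417948] [-1.57352005  0.00291418 -1.5747731 ]
```

>>> drive_tool:
  series:
    - [0.3, [0.004, 0, 0.016], 0]
    - [0.3, [0, 0, 0], 0]
    - [0.3, [0, 0.03, 0], 0]
    - [0.3, [0, 0.03, 0], 0]
    - [0.3, [0, 0.03, 0], 0]
    - [0.3, [0, 0.016, 0], 0]
    - [0.3, [0, 0, 0], 0]
    - [0.3, [0, 0, 0], 0]

```text
clock: 9.2
tool_pos: [0.4849, -0.3861, 0.2902]
eef_rot: [-1.57, -0.0, -1.576]
force: [0.5, 0.3, 0.4]
opening: 0.702
```

```bash
python3 - <<'E'
from h import *
print(bot.observe()['tool_pos'],bot.observe()['eef_rot'])
snap('w7')
E
```

```text
[ 0.48489579 -0.38610896  0.29024906] [-1.57046587e+00 -7.06137990e-05 -1.57589154e+00]
```

View pics/w7.png

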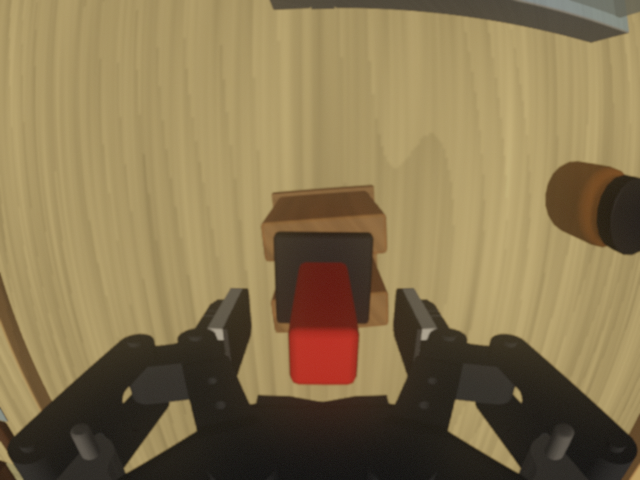

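The handle sits centred between the pads, so I close on it.

>>> drive_tool:
  series:
    - [0.6, [0, 0, 0], 0]
    - [0.8, [0, 0, 0], 0]
    - [1, [0, 0, 0], 0]
    - [1, [0, 0, 0], 0]
    - [1, [0, 0, 0], 0]
    - [1, [0, 0, 0], 0]
    - [1, [0, 0, 0], 0]
  grip_force: 60

```text
clock: 9.95
tool_pos: [0.4851, -0.3868, 0.2909]
eef_rot: [-1.569, -0.001, -1.577]
force: [0.3, 0.5, 6.3]
opening: 0.252
```

```bash
python3 - <<'E'
from h import *
print(bot.observe()['tool_pos'],bot.observe()['eef_rot'],bot.observe()['opening'])
snap('w8')
E
```

```text
[ 0.48505338 -0.38684388  0.29086655] [-1.56920688e+00 -1.27379361e-03 -1.57683618e+00] 0.25184867593147764
```

View pics/w8.png

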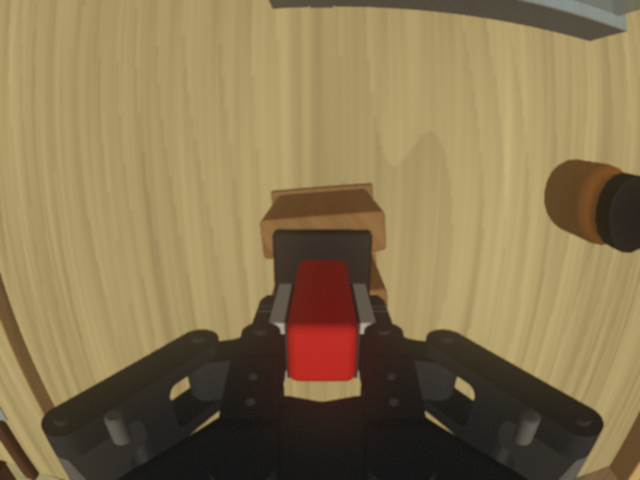

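>>> drive_tool:
  series:
    - [1, [0, -0.02, 0], 0]
    - [1, [0, -0.03, 0], 0]
    - [1, [0, -0.04, 0], 0]
    - [1, [0, -0.02, 0], 0]
    - [1, [-0.02, 0, 0], 0]
    - [1, [-0.035, 0, 0], 0]
    - [1, [-0.04, 0, 0], 0]
    - [1, [-0.04, 0, 0], 0]
    - [1, [-0.04, 0, 0], 0]
    - [1, [-0.04, 0, 0], 0]

```text
clock: 11.0
tool_pos: [0.4843, -0.1688, 0.3982]
eef_rot: [-1.574, 0.001, -1.576]
force: [0.5, 0.5, -1.2]
opening: 0.25
```

>>> drive_tool:
  series:
    - [1, [-0.04, 0, 0], 0]
    - [1, [-0.04, 0, 0], 0]
    - [1, [-0.04, 0, 0], 0]
    - [1, [-0.035, 0, 0], 0]
    - [1, [-0.025, 0, 0], 0]
    - [1, [-0.015, 0, 0], 0]
    - [1, [0, 0, 0], 0]
    - [1, [0, 0, 0], 0]
    - [1, [0, 0, 0], 0]

```text
clock: 11.9
tool_pos: [0.4864, 0.0223, 0.399]
eef_rot: [-1.573, -0.001, -1.578]
force: [-0.1, -1.2, -1.3]
opening: 0.249
```

```bash
python3 - <<'E'
from h import *
print(bot.observe()['tool_pos'],bot.observe()['eef_rot'],bot.observe()['opening'])
snap('w9');snap('s9','side');snap('t9','top')
E
```

```text
[0.48640697 0.02225986 0.39900266] [-1.57262268e+00 -8.79073351e-04 -1.57848751e+00] 0.24858931413249052
```

View pics/w9.png

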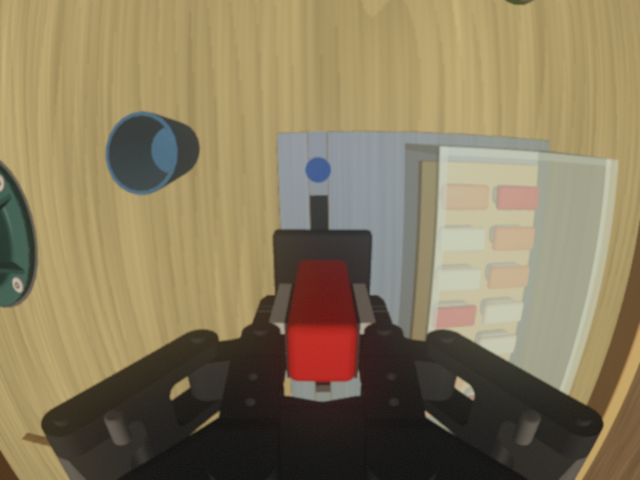

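View pics/s9.png

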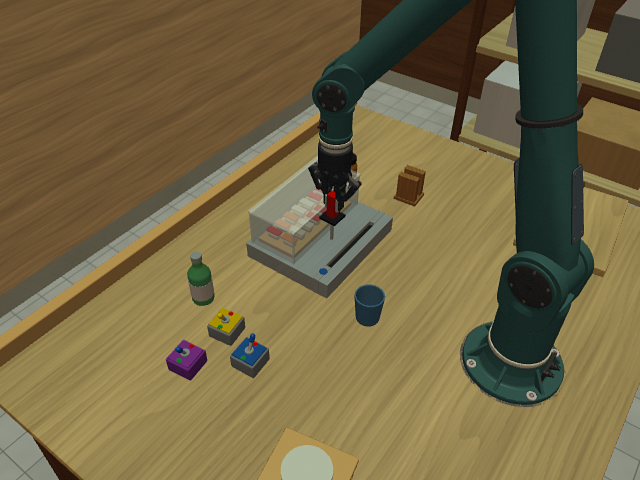

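View pics/t9.png

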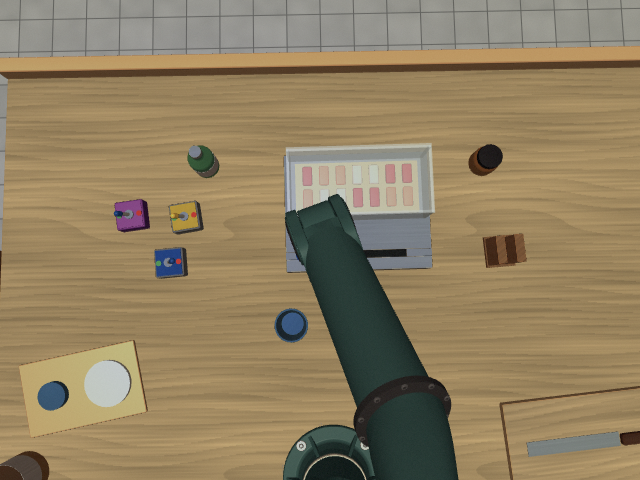

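```bash
python3 - <<'E'
from h import *
import pickle
c,p,d,s=pickle.load(open("w9.pkl","rb"))
g=cv2.cvtColor(p,cv2.COLOR_RGB2GRAY).astype(int)
for v in(205,215,224):
    u=np.where(g[v,295:345]<85)[0]+295; a=onz(c,u[0]-.5,v,.05,True);b=onz(c,u[-1]+.5,v,.05,True);print(u[0],u[-1],((a+b)/2).round(4),b[0]-a[0])
print(g[185:205,319])
zt=s['tool_pos'][2]-.2909+.02; print('tip z',zt)
for v in (240,250,255):
    u=np.where(g[v,255:395]<75)[0]+255; a=onz(c,u[0]-.5,v,zt+.078,True);b=onz(c,u[-1]+.5,v,zt+.078,True);print(u[0],u[-1],((a+b)/2).round(4),b[0]-a[0])
print('front edge',onz(c,323,230.5,zt+.078,True))
for st,ce,m in comps(p,(100,130,70),(115,255,255),60): print('blue',st,ce,onz(c,*ce,.05,True))
c,p,d,s=pickle.load(open("s9.pkl","rb"))
cv2.imwrite('pics/s9z.png',cv2.resize(p[160:300,240:400,::-1],None,fx=5,fy=4,interpolation=cv2.INTER_CUBIC))
E
```

```text
310 327 [0.4823 0.0318 0.05  ] 0.015648917780976268
311 327 [0.4826 0.0229 0.05  ] 0.014868054980559708
311 327 [0.4825 0.0148 0.05  ] 0.014955370741388585
[144 144 144 145 144 145 145 145 143 131 101  70  61  60  61  61  61  60
  60  61]
tip z 0.12827550037690924
274 370 [0.4856 0.0443 0.2063] 0.04416106000441311
274 370 [0.4855 0.0395 0.2063] 0.044511589912241745
275 370 [0.4857 0.0371 0.2063] 0.04423110940169478
front edge [0.48603798 0.04873818 0.2062755 ]
blue [307 159  22  22 310] [318.55483871 170.51612903] [0.48260646 0.0618469  0.05      ]
```

View pics/s9z.png

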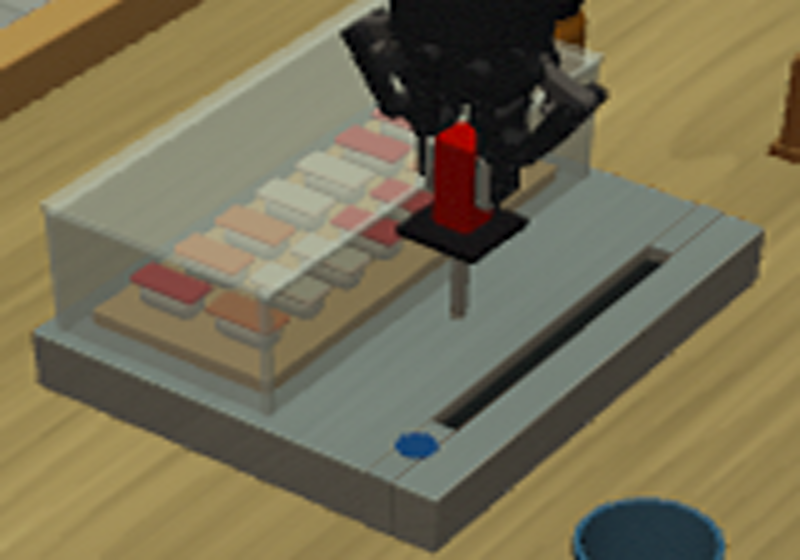

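```bash
python3 - <<'E'
from h import *
c=get_calibration("side"); print(onz(c,331.4,239.3,.128), onz(c,331.4,239,.130))
for u,v in ((441,428),(455,422),(655,250),(672,258)): print(onz(c,240+u/5,160+v/4,.05).round(4))
E
```

```text
[0.48727687 0.02204882 0.128     ] [0.48668723 0.0229741  0.13      ]
[0.4816 0.0406 0.05  ]
[0.479 0.032 0.05 ]
[ 0.4871 -0.1693  0.05  ]
[ 0.4752 -0.1678  0.05  ]
```

>>> drive_tool:
  series:
    - [1, [0, 0, -0.0035], 0]
    - [1, [0, 0.02, 0], 0]
    - [1, [0, 0.03, 0], 0]
    - [1, [0, 0.015, 0], 0]
    - [1, [0, 0, 0], 0]
    - [1, [0, 0, 0], 0]
    - [1, [0, 0, 0], 0]

```text
clock: 12.75
tool_pos: [0.4839, 0.0235, 0.3357]
eef_rot: [-1.569, 0.0, -1.577]
force: [0.6, 0.4, -0.8]
opening: 0.25
```

```bash
python3 - <<'E'
from h import *
s=bot.observe();print(s['tool_pos'],s['eef_rot'],s['opening'])
c,p,d=snap('w10');g=cv2.cvtColor(p,cv2.COLOR_RGB2GRAY).astype(int)
for v in(205,215,224):
    u=np.where(g[v,285:355]<85)[0]+285
    if len(u): a=onz(c,u[0]-.5,v,.05,True);b=onz(c,u[-1]+.5,v,.05,True);print(u[0],u[-1],((a+b)/2).round(4),b[0]-a[0])
zt=s['tool_pos'][2]-.2909+.02; print('tip z',zt)
for v in (240,250,255):
    u=np.where(g[v,255:395]<75)[0]+255; a=onz(c,u[0]-.5,v,zt+.078,True);b=onz(c,u[-1]+.5,v,zt+.078,True);print(u[0],u[-1],((a+b)/2).round(4))
print('front edge',onz(c,323,230.5,zt+.078,True))
c,p,d=snap('s10','side')
cv2.imwrite('pics/s10z.png',cv2.resize(p[180:300,280:400,::-1],None,fx=6,fy=5,interpolation=cv2.INTER_CUBIC))
E
```

```text
[0.48393493 0.02350063 0.33567123] [-1.56875805e+00  2.04416918e-04 -1.57700889e+00] 0.25026284995307074
309 329 [0.4819 0.0378 0.05  ] 0.014711232105302952
309 330 [0.4822 0.0313 0.05  ] 0.015502057092625476
tip z 0.06477123474361611
274 370 [0.4838 0.0457 0.1428]
274 370 [0.4838 0.0409 0.1428]
274 370 [0.4838 0.0385 0.1428]
front edge [0.48429913 0.05012371 0.14277123]
```

View pics/s10z.png

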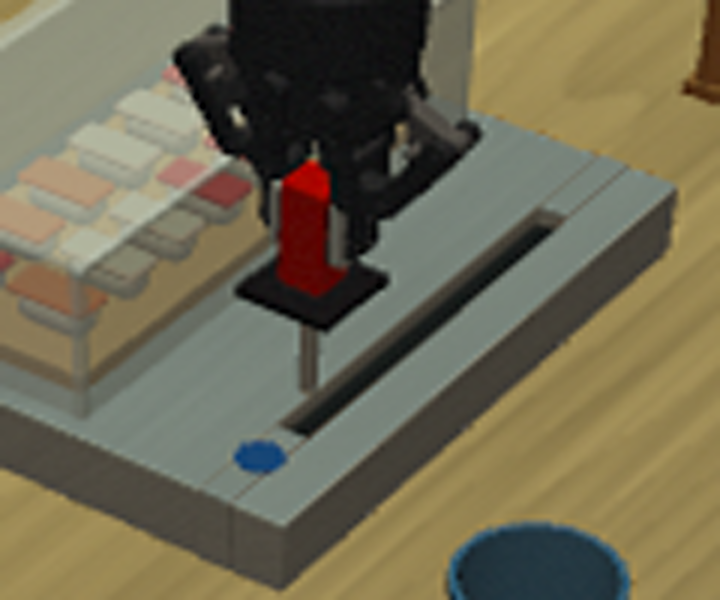

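View pics/w10.png

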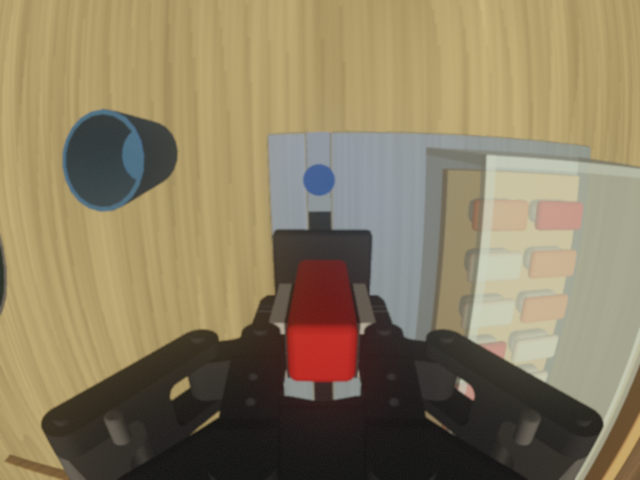

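>>> drive_tool:
  series:
    - [1, [0, 0, -0.0015], 0]
    - [1, [0, 0.004, 0], 0]
    - [1, [0, 0.004, 0], 0]
    - [1, [0, 0.004, 0], 0]
    - [1, [0, 0, 0], 0]

```text
clock: 13.35
tool_pos: [0.4817, 0.0234, 0.3219]
eef_rot: [-1.572, -0.0, -1.577]
force: [0.3, 0.6, -1.8]
opening: 0.248
```

>>> drive_tool:
  series:
    - [1, [0, 0.003, 0], 0]
    - [1, [0, 0.003, 0], 0]
    - [1, [0, 0.003, 0], 0]
    - [1, [0, 0.001, 0], 0]
    - [1, [0, 0, 0], 0]
    - [1, [0, 0, 0], 0]

```text
clock: 13.95
tool_pos: [0.482, 0.0235, 0.3127]
eef_rot: [-1.571, 0.0, -1.577]
force: [-0.2, 0.3, -1.7]
opening: 0.249
```

```bash
python3 - <<'E'
from h import *
s=bot.observe();print(s['tool_pos'],s['eef_rot'],s['opening'],s['force'],s['torque'], s['tool_pos'][2]-.2709)
c,p,d=snap('s11','side')
cv2.imwrite('pics/s11z.png',cv2.resize(p[180:300,280:400,::-1],None,fx=6,fy=5,interpolation=cv2.INTER_CUBIC))
E
```

```text
[0.48198491 0.02351711 0.31271314] [-1.57074173e+00  2.08345336e-05 -1.57674103e+00] 0.24875651390627718 [-0.21988905  0.32463305 -1.69803488] [ 0.0255309  -0.00405876 -0.02238777] 0.04181314142578213
```

View pics/s11z.png

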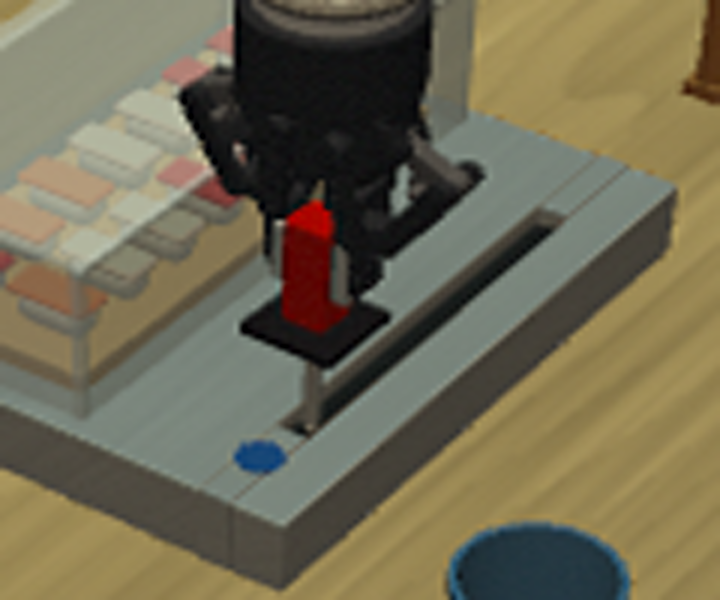

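The tip is seen inside the groove near the blue dot, with no contact force. I sweep at 5 mm per row.

>>> drive_tool:
  series:
    - [1, [0.005, 0, 0.0001], 0]
    - [1, [0.005, 0, 0.0001], 0]
    - [1, [0.005, 0, 0.0001], 0]
    - [1, [0.005, 0, 0.0001], 0]
    - [1, [0.005, 0, 0.0001], 0]
    - [1, [0.005, 0, 0.0001], 0]
    - [1, [0.005, 0, 0.0001], 0]
    - [1, [0.005, 0, 0.0001], 0]
    - [1, [0.005, 0, 0.0001], 0]
    - [1, [0.005, 0, 0.0001], 0]

```text
clock: 15.0
tool_pos: [0.4827, -0.0269, 0.3127]
eef_rot: [-1.571, -0.0, -1.577]
force: [-0.6, 1.3, -1.7]
opening: 0.252
```

>>> drive_tool:
  series:
    - [1, [0.005, 0, 0.0001], 0]
    - [1, [0.005, 0, 0.0001], 0]
    - [1, [0.005, 0, 0.0001], 0]
    - [1, [0.005, 0, 0.0001], 0]
    - [1, [0.005, 0, 0.0001], 0]
    - [1, [0.005, 0, 0.0001], 0]
    - [1, [0.005, 0, 0.0001], 0]
    - [1, [0.005, 0, 0.0001], 0]
    - [1, [0.005, 0, 0.0001], 0]
    - [1, [0.005, 0, 0.0001], 0]

```text
clock: 16.0
tool_pos: [0.4834, -0.0769, 0.3127]
eef_rot: [-1.571, -0.0, -1.577]
force: [-0.6, 0.2, -1.6]
opening: 0.253
```

```bash
python3 - <<'E'
from h import *
s=bot.observe();print(s['tool_pos'],s['force'])
c,p,d=snap('s12','side')
cv2.imwrite('pics/s12z.png',cv2.resize(p[160:280,280:400,::-1],None,fx=6,fy=5,interpolation=cv2.INTER_CUBIC))
E
```

```text
[ 0.48335697 -0.07694086  0.31269067] [-0.64011048  0.18800572 -1.55612705]
```

View pics/s12z.png

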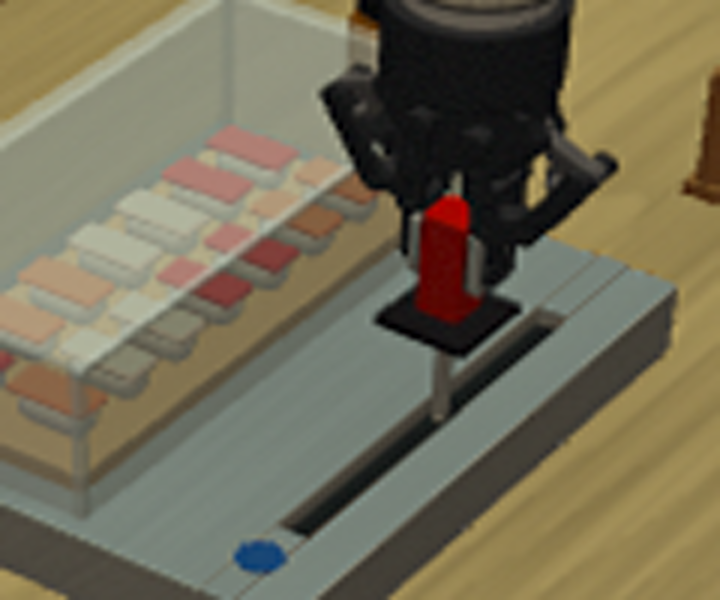

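The tip is still in the groove, mid-width, so I continue.

>>> drive_tool:
  series:
    - [1, [0.005, 0, 0.0001], 0]
    - [1, [0.005, 0, 0.0001], 0]
    - [1, [0.005, 0, 0.0001], 0]
    - [1, [0.005, 0, 0.0001], 0]
    - [1, [0.005, 0, 0.0001], 0]
    - [1, [0.005, 0, 0.0001], 0]
    - [1, [0.005, 0, 0.0001], 0]
    - [1, [0.005, 0, 0.0001], 0]

```text
clock: 16.85
tool_pos: [0.4839, -0.1169, 0.3127]
eef_rot: [-1.571, 0.0, -1.577]
force: [-0.2, 0.4, -1.8]
opening: 0.256
```

>>> drive_tool:
  series:
    - [1, [0.005, 0, 0.0001], 0]
    - [1, [0.005, 0, 0.0001], 0]
    - [1, [0.005, 0, 0.0001], 0]
    - [1, [0.005, 0, 0.0001], 0]
    - [1, [0.005, 0, 0.0001], 0]
    - [1, [0.005, 0, 0], 0]
    - [1, [0.005, 0, 0], 0]
    - [1, [0.005, 0, 0], 0]
    - [1, [0, 0, 0], 0]
    - [1, [0, 0, 0], 0]

```text
clock: 17.85
tool_pos: [0.4842, -0.1566, 0.3127]
eef_rot: [-1.571, 0.0, -1.577]
force: [-0.1, 1.1, -0.6]
opening: 0.252
```

```bash
python3 - <<'E'
from h import *
s=bot.observe();print(s['tool_pos'],s['force'])
c,p,d=snap('s13','side')
cv2.imwrite('pics/s13z.png',cv2.resize(p[140:260,300:420,::-1],None,fx=6,fy=5,interpolation=cv2.INTER_CUBIC))
E
```

```text
[ 0.48415787 -0.15658261  0.31267843] [-0.06470633  1.1260128  -0.64233158]
```

View pics/s13z.png

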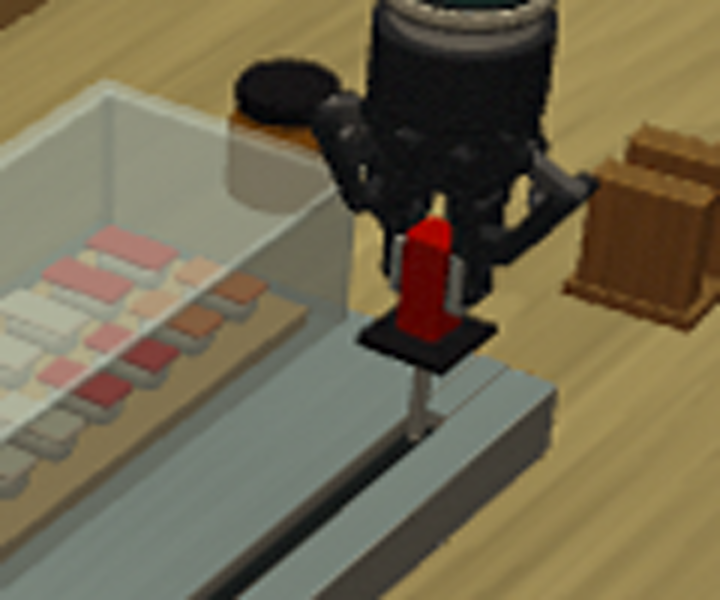

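The tip is at the far end of the groove. I lift slowly and carry the cleaner to the stand.

>>> drive_tool:
  series:
    - [1, [0, -0.005, 0], 0]
    - [1, [0, -0.007, 0], 0]
    - [1, [0, -0.008, 0], 0]
    - [1, [0, -0.02, 0], 0]
    - [1, [0, -0.03, 0], 0]
    - [1, [0, -0.02, 0], 0]
    - [1, [0.02, 0, 0], 0]
    - [1, [0.035, 0, 0], 0]
    - [1, [0.04, 0, 0], 0]
    - [1, [0.04, 0, 0], 0]

```text
clock: 18.9
tool_pos: [0.4833, -0.2924, 0.4038]
eef_rot: [-1.57, -0.001, -1.575]
force: [-0.2, 0.6, -1.0]
opening: 0.248
```

>>> drive_tool:
  series:
    - [1, [0.04, 0, 0.001], 0]
    - [1, [0.03, 0, 0.001], 0]
    - [1, [0.015, 0, 0.001], 0]
    - [1, [0.01, 0, 0], 0]
    - [1, [0, 0, 0], 0]
    - [1, [0, 0, 0], 0]
    - [1, [0, 0, 0], 0]

```text
clock: 19.6
tool_pos: [0.4863, -0.3844, 0.4028]
eef_rot: [-1.571, 0.001, -1.574]
force: [-0.7, 0.6, -1.5]
opening: 0.252
```

```bash
python3 - <<'E'
from h import *
s=bot.observe();print(s['tool_pos'],s['force'],s['eef_rot'])
c,p,d=snap('s14','side')
cv2.imwrite('pics/s14z.png',cv2.resize(p[110:230,350:470,::-1],None,fx=6,fy=5,interpolation=cv2.INTER_CUBIC))
snap('w14')
E
```

```text
[ 0.48631558 -0.38441558  0.40280703] [-0.66917478  0.58764767 -1.51371022] [-1.57094514e+00  1.15211252e-03 -1.57375775e+00]
```

View pics/s14z.png

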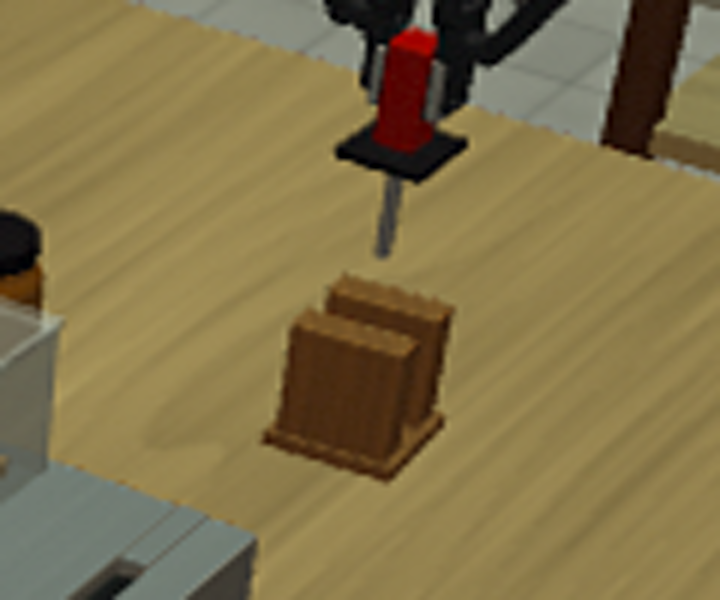

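View pics/w14.png

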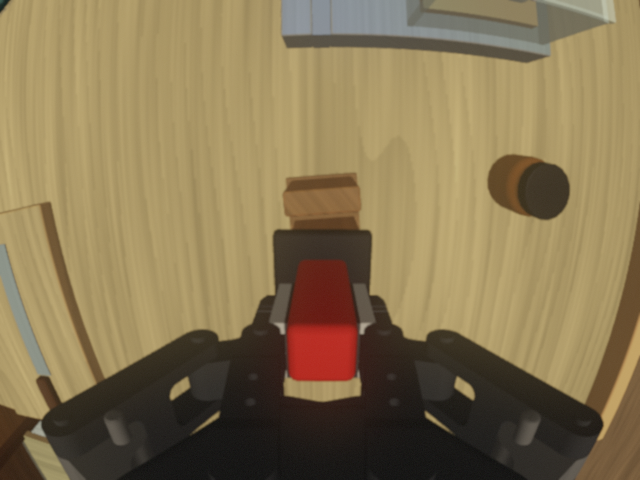

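>>> drive_tool:
  series:
    - [1, [0.003, 0, 0], 0]
    - [1, [0, 0.015, 0], 0]
    - [1, [0, 0.015, 0], 0]
    - [1, [0, 0, 0], 0]
    - [1, [0, 0, 0], 0]

```text
clock: 20.2
tool_pos: [0.4855, -0.3894, 0.3714]
eef_rot: [-1.573, 0.002, -1.577]
force: [-0.2, -0.3, -0.3]
opening: 0.249
```

```bash
python3 - <<'E'
from h import *
s=bot.observe();print(s['tool_pos'],s['force'],s['eef_rot'])
c,p,d=snap('s15','side')
cv2.imwrite('pics/s15z.png',cv2.resize(p[110:230,350:470,::-1],None,fx=6,fy=5,interpolation=cv2.INTER_CUBIC))
E
```

```text
[ 0.4854708  -0.38936775  0.37137152] [-0.22779325 -0.30285065 -0.30514951] [-1.57278779  0.00157746 -1.57671014]
```

View pics/s15z.png

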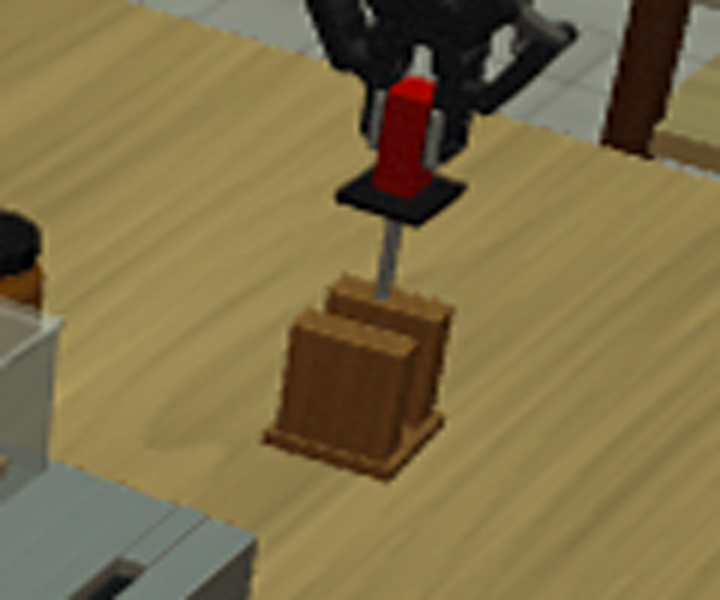

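>>> drive_tool:
  series:
    - [1, [-0.002, 0, 0.001], 0]
    - [1, [0, 0.015, 0], 0]
    - [1, [0, 0.02, 0], 0]
    - [1, [0, 0.02, 0], 0]
    - [1, [0, 0.012, 0], 0]
    - [1, [0, 0, 0], 0]
    - [1, [0, 0, 0], 0]

```text
clock: 20.95
tool_pos: [0.487, -0.3876, 0.3057]
eef_rot: [-1.571, 0.0, -1.577]
force: [0.4, -0.5, -1.2]
opening: 0.248
```

```bash
python3 - <<'E'
from h import *
s=bot.observe();print(s['tool_pos'],s['force'],s['eef_rot'])
c,p,d=snap('s16','side')
cv2.imwrite('pics/s16z.png',cv2.resize(p[110:230,350:470,::-1],None,fx=6,fy=5,interpolation=cv2.INTER_CUBIC))
E
```

```text
[ 0.48703086 -0.38756683  0.30568278] [ 0.44933174 -0.49447435 -1.17073325] [-1.57066962e+00  2.37780250e-05 -1.57662796e+00]
```

View pics/s16z.png

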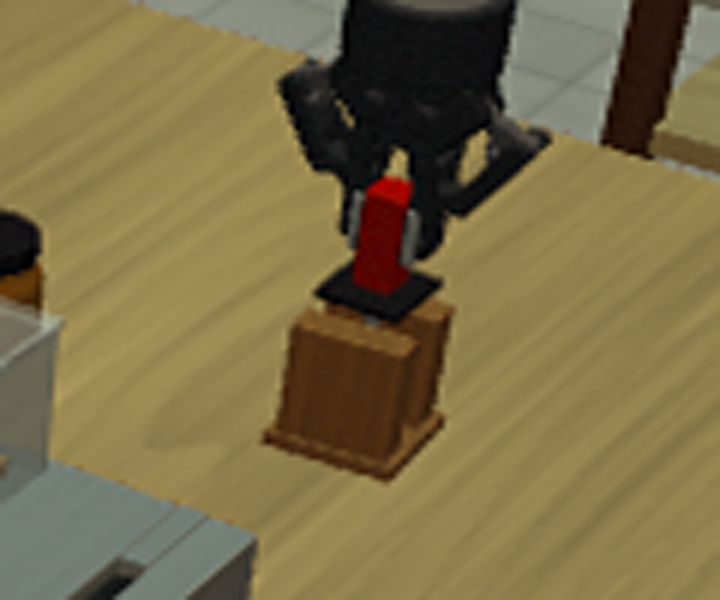

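>>> drive_tool:
  series:
    - [1, [0, 0.006, 0], 0]
    - [1, [0, 0.005, 0], 0]
    - [1, [0, 0.003, 0], 0]
    - [1, [0, 0, 0], 0]
    - [1, [0, 0, 0], 0]

```text
clock: 21.5
tool_pos: [0.4868, -0.3875, 0.2916]
eef_rot: [-1.571, 0.0, -1.577]
force: [0.8, -0.6, -1.3]
opening: 0.243
```

>>> drive_tool:
  series:
    - [1, [0, 0.001, 0], 0]
    - [1, [0, 0, 0], 0]
    - [0.7, [0, 0, 0], 0]
    - [0.5, [0, 0, 0], 0]
    - [0.3, [0, 0, 0], 0]
    - [0.3, [0, 0, 0], 0]
    - [0.3, [0, 0, 0], 0]
    - [0.3, [0, 0, 0], 0]
    - [0.3, [0, 0, 0], 0]

```text
clock: 22.4
tool_pos: [0.4868, -0.3875, 0.2907]
eef_rot: [-1.571, -0.0, -1.577]
force: [0.1, 0.2, 0.3]
opening: 0.703
```

```bash
python3 - <<'E'
from h import *
s=bot.observe();print(s['tool_pos'],s['force'],s['opening'])
c,p,d=snap('s17','side')
cv2.imwrite('pics/s17z.png',cv2.resize(p[110:230,350:470,::-1],None,fx=6,fy=5,interpolation=cv2.INTER_CUBIC))
snap('w17')
E
```

```text
[ 0.48679959 -0.38753003  0.29068743] [0.0525407  0.15013281 0.34963442] 0.7027398567883751
```

View pics/s17z.png

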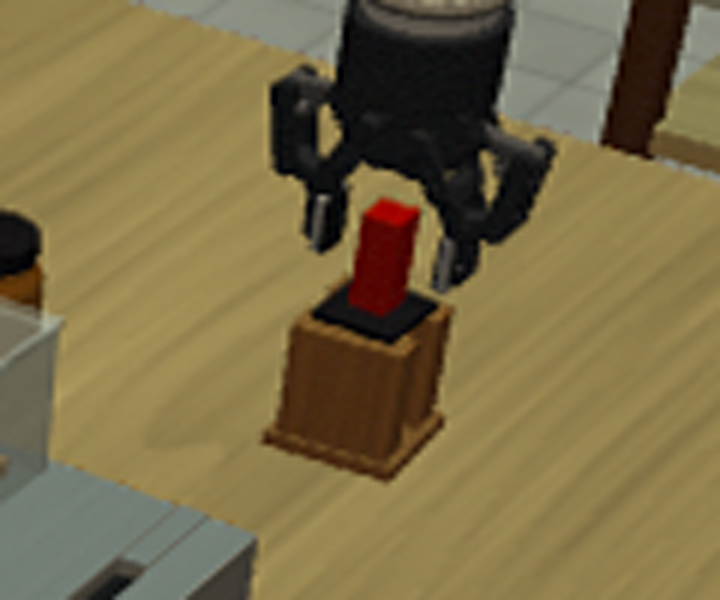

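View pics/w17.png

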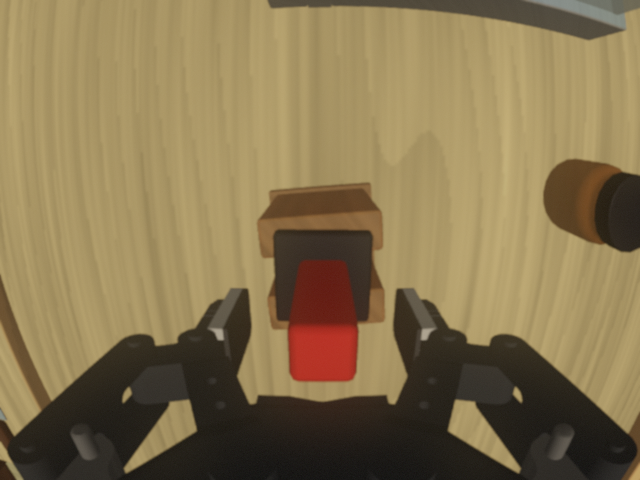

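The cleaner hangs flat and upright with the fingers clear of it. I go up and over to the red side of the fan switch.

>>> drive_tool:
  series:
    - [0.3, [0, -0.03, 0], 0]
    - [0.3, [0, -0.04, 0], 0]
    - [0.3, [0, -0.04, 0], 0]
    - [0.3, [0, 0, 0], 0]
    - [1, [-0.03, 0, 0], 0]
    - [1, [-0.045, 0, 0], 0]
    - [1, [-0.045, 0, 0], 0]
    - [1, [-0.045, 0, 0], 0]
    - [1, [-0.045, 0, 0], 0]
    - [1, [-0.045, 0, 0], 0]

```text
clock: 23.5
tool_pos: [0.4878, -0.1308, 0.4004]
eef_rot: [-1.571, 0.0, -1.577]
force: [1.5, 0.4, 0.0]
opening: 0.007
```

>>> drive_tool:
  series:
    - [1, [-0.045, 0, 0], 0]
    - [1, [-0.045, 0, 0], 0]
    - [1, [-0.045, 0, 0], 0]
    - [1, [-0.045, 0, 0], 0]
    - [1, [-0.045, 0, 0], 0]
    - [1, [-0.045, 0, 0], 0]
    - [1, [-0.045, 0, 0], 0]
    - [1, [-0.045, 0, 0], 0]
    - [1, [-0.045, 0, 0], 0]
    - [1, [0, 0, 0], 0]

```text
clock: 24.5
tool_pos: [0.4892, 0.2802, 0.4013]
eef_rot: [-1.57, 0.007, -1.566]
force: [-0.8, 0.1, 0.1]
opening: 0.001
```

```bash
python3 - <<'E'
from h import *
s=bot.observe();print(s['tool_pos'],s['eef_rot'],s['opening'])
E
```

```text
[0.48916872 0.28017105 0.40127671] [-1.56964326  0.00734654 -1.56623148] 0.0006993596200492956
```

>>> drive_tool:
  series:
    - [1, [-0.012, 0, -0.014], 0]
    - [1, [0, 0.04, 0], 0]
    - [1, [0, 0.04, 0], 0]
    - [1, [0, 0.04, 0], 0]
    - [1, [0, 0.04, 0], 0]
    - [1, [0, 0, 0], 0]
    - [1, [0, 0, 0], 0]

```text
clock: 25.2
tool_pos: [0.4767, 0.2843, 0.2405]
eef_rot: [-1.572, -0.001, -1.577]
force: [-0.1, 0.4, 0.5]
opening: -0.004
```

```bash
python3 - <<'E'
from h import *
s=bot.observe();print(s['tool_pos'],s['eef_rot'],s['force'])
c,p,d=snap('s18','side')
cv2.imwrite('pics/s18z.png',cv2.resize(p[270:390,160:320,::-1],None,fx=5,fy=5,interpolation=cv2.INTER_CUBIC))
E
```

```text
[0.47666922 0.28432844 0.2404862 ] [-1.57225511e+00 -1.01176156e-03 -1.57659468e+00] [-0.12720949  0.43672109  0.53098766]
```

View pics/s18z.png

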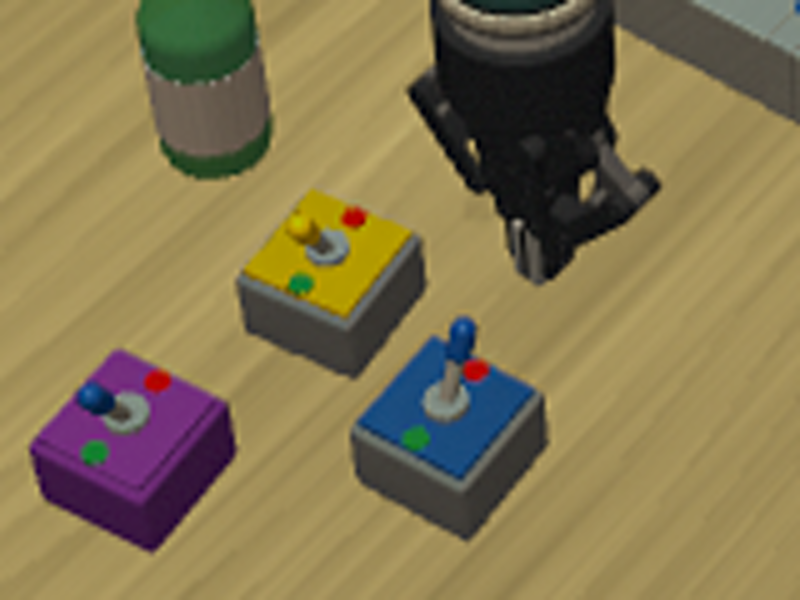

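>>> drive_tool:
  series:
    - [1, [-0.015, 0, 0], 0]
    - [1, [-0.01, 0, 0], 0]
    - [1, [-0.01, 0, 0], 0]
    - [1, [-0.01, 0, 0], 0]
    - [1, [-0.01, 0, 0], 0]
    - [1, [-0.009, 0, 0], 0]
    - [1, [0, 0, 0], 0]
    - [1, [0, 0, 0], 0]

```text
clock: 26.05
tool_pos: [0.4771, 0.3495, 0.2409]
eef_rot: [-1.57, 0.002, -1.576]
force: [0.0, -0.4, 0.4]
opening: 0.001
```

>>> drive_tool:
  series:
    - [1, [0.02, 0, 0], 0]
    - [1, [0.02, 0, 0], 0]
    - [1, [0.01, -0.03, 0], 0]
    - [1, [0, -0.04, 0], 0]
    - [1, [0, -0.04, 0], 0]
    - [1, [0.03, -0.04, 0], 0]
    - [1, [0.04, 0, 0], 0]
    - [1, [0.04, 0, 0], 0]
    - [1, [0, 0, 0], 0]

```text
clock: 26.95
tool_pos: [0.4756, 0.1796, 0.3898]
eef_rot: [-1.574, -0.008, -1.588]
force: [-0.1, -0.2, -0.9]
opening: -0.002
```

```bash
python3 - <<'E'
from h import *
s=bot.observe();print(s['tool_pos'],s['eef_rot'],s['force'])
c,p,d=snap('s19','side');snap('t19','top')
cv2.imwrite('pics/s19z.png',cv2.resize(p[270:390,160:320,::-1],None,fx=5,fy=5,interpolation=cv2.INTER_CUBIC))
cv2.imwrite('pics/s19y.png',cv2.resize(p[110:230,350:470,::-1],None,fx=6,fy=5,interpolation=cv2.INTER_CUBIC))
E
```

```text
[0.47562495 0.17959005 0.38975524] [-1.5735944  -0.00777694 -1.58837898] [-0.05738154 -0.1541442  -0.88553699]
```

View pics/s19z.png

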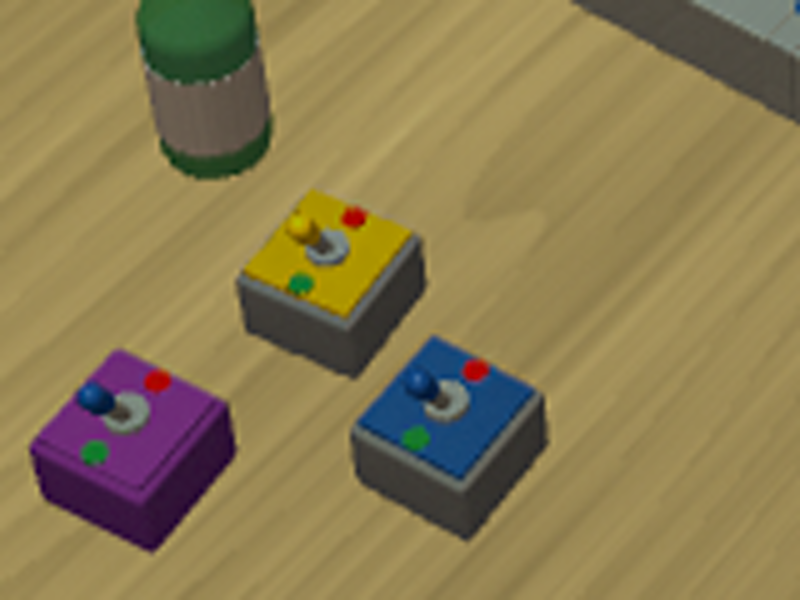

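View pics/s19y.png

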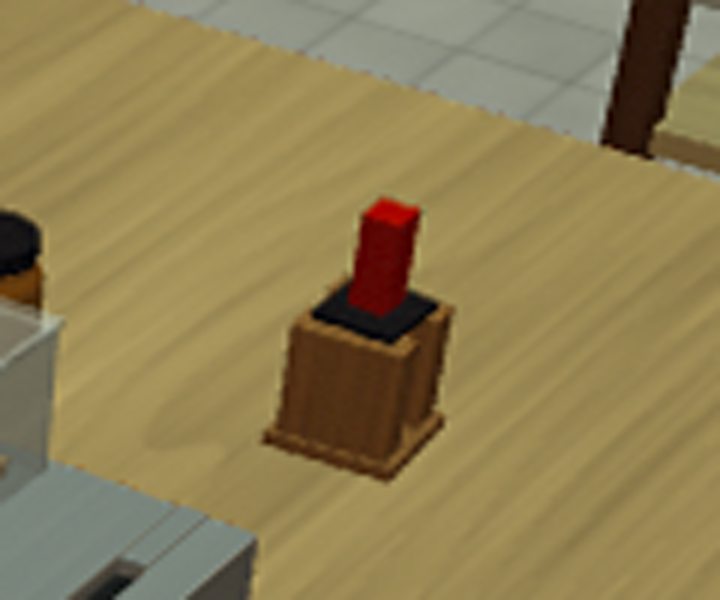

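View pics/t19.png

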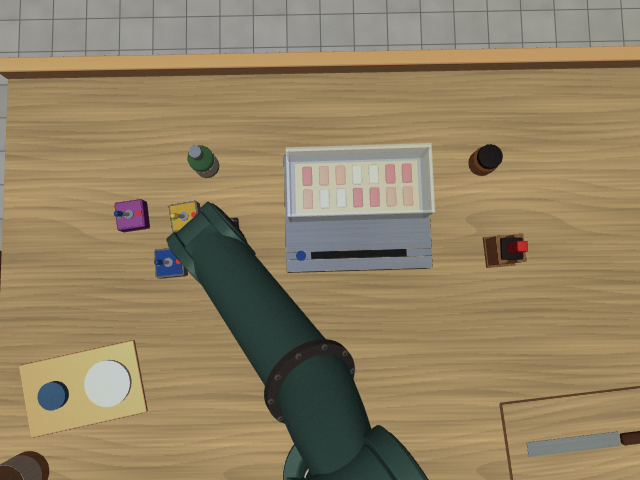

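The fan is on, the lamp is still on, the cleaner hangs on its stand, and the bottle and jar are in place. I'll check the teacup against the first side picture and then hand in.

>>> drive_tool:
  series:
    - [1, [0, 0, 0], 0]
    - [1, [0, 0, 0], 0]
    - [1, [0, 0, 0], 0]

```text
clock: 27.35
tool_pos: [0.4761, 0.1895, 0.3906]
eef_rot: [-1.571, 0.001, -1.575]
force: [0.6, -0.1, 0.3]
opening: 0.003
```

```bash
python3 - <<'E'
from h import *
import pickle
a=np.load("side0.npz")["p"].astype(int); b=pickle.load(open("s19.pkl","rb"))[1].astype(int)
for n,(u0,v0,u1,v1) in dict(cup=(350,280,390,330),bottle=(185,250,215,305),jar=(335,150,360,182),switches=(160,300,275,380)).items():
    print(n,np.abs(a-b)[v0:v1,u0:u1].mean().round(2))
print(bot.finish_job())
E
```

```text
cup 7.14
bottle 7.59
jar 7.49
switches 8.46
the job is handed in; nothing more can be done
None
```

I did the whole sequence and handed the job in at about 27 s of the 72 s allowed; the hand-in reported no verdict.

- **Fan off:** I pushed the blue-capped bat over to the red dot. It was seen leaning that way before the cleaner was taken and again before I switched it back.
- **Track sweep:** The cleaner's tip ran from near the blue-dot end to about 1.5 cm short of the far end wall. It moved at 5 cm/s, about 42 mm above the counter by my estimate. Side pictures showed it inside the groove at the start, middle and end, and contact forces stayed small.
- **Cleaner returned:** It hangs flat and upright on the stand, released. My estimate puts it within about 2 mm of the slot's middle.
- **Fan on:** The bat was seen back at the green dot, with the lamp bat still on.

**Last checks:**
- The top view showed the bottle and jar where they started.
- The teacup was hidden by the arm there, so I relied on a side-picture comparison with the start. It gave a difference of about 7 grey levels for cup, bottle and jar, and 8 for the switches. That is about the same everywhere, so I took it as image noise rather than movement, but I did not measure positions.
- The cameras disagreed by 2 to 3 mm on the track's position across its width. I went by the wrist camera, which the side camera supported, and the tip fitted.

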